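# Pack the free end of the vise jaws

## Task

Crank the handle of the machine vise clockwise until its jaw is tight on the brass plate that stands between the jaws at their left end. The plate sits off-centre, so the jaw would rack under load: take the tapered packing shim with the blue handle out of its red tray and slide it level and on edge, thin end first, between the jaws from their free right end until it drags snugly on both jaws, without hammering it in, touching the plate or resting it on the vise bed. Finish while holding the shim there in the gripper, the plate still clamped, and leave the other things on the bench where they are.

Things in the scene. Friction and masses are not known exactly. Their poses are not given: they have to be found in the camera images.
- vise: Grey machine vise bolted to the bench, 165 mm high. Origin on the bench under the middle of the closed jaws. x points from crank to fixed jaw (away from the robot, yaw -0.15 to 0.25 rad), y left along the jaws, z up. Bed at z = 118 mm, jaw tops at 165 mm; jaws span y = -60 to +60 mm. Screw axis along x at y = 0, z = 95 mm. Once tight, x = 0 is midway between the jaws.
- vise_fixed_jaw: The fixed rear jaw; its steel face is the plane x = +5 mm of the vise. Origin and axes as the vise's.
- vise_jaw: The sliding front jaw, driven by the crank. Origin at the middle of its clamping face, at the height of the bench top; axes as the vise's. Fully open, the face is at x = -14.6 mm of the vise; it travels 10 mm towards the fixed jaw per turn of the crank and meets the 10 mm plate at x = -5 mm.
- vise_crank (a joint): Crank angle, rad: 0 = fully open, grip straight above the screw axis; grows clockwise seen from the robot (top, then robot's right, then bottom), which closes the jaw. Starts at 0 to 2.2; the jaw meets the plate near 6.05; comes up tight at a stop at 6.45. Friction 0.25 N m (6 N at the grip); stays where left.
- crank_grip_point (a point): On the axis of the crank's black grip, 26 mm from its outer end, 58 mm from the crank arm (gripper clears the arm at every angle). Grip: sleeve 22 mm thick, 72 mm long, parallel to the vise's x, pointing to the robot, spins freely on its pin; pinch it from above across the vise's y. Runs on a 40 mm circle round the screw axis in the plane x = -158 mm of the vise. Axes turn with the crank.
- jaw_free_end (a point): Point at the free right end of the jaws: midway between the closed jaw faces, at their right end (y = -60 mm of the vise) and half-way up the jaws (141.5 mm above the bench, 23.5 mm above the bed, 23.5 mm below the jaw tops). Fixed to the vise, axes as the vise's.
- work: Brass plate 10 thick (x) x 45 wide (y) x 55 mm high with three bores, about 0.2 kg, standing loose on the vise bed near the left end of the jaws (its middle about 33 mm left of the vise's middle), 1.5 to 4 mm off the fixed jaw. Origin under its middle.
- shim_grip (a point): Middle of the blue handle of the packing shim, half-way up (16 mm above its lower edge). The handle is 64 long (x) x 15 thick (y) x 32 mm high (z); the shim, 0.13 to 0.21 kg, stands on its lower edge in one of the two red trays before the robot (walls 62 mm high, inside 212 x 296 mm, black rubber pad 14 mm above the bench). x points along the shim to the thin end, z up.
- shim_tip (a point): Middle of the thin end of the shim's steel blade, 120 mm ahead of the handle's middle, 13 mm above the lower edge. The blade is 26 mm high, 90 mm long and tapers evenly on both faces (1:10) from 14 mm thick at the handle to 5 mm at the thin end, so it binds between jaws 10 mm apart with about 50 mm of it inside. Axes as the shim's.
- oil_bottle: Brown oil bottle, a bystander; origin under its middle.
- steel_tin: Steel tin, a bystander; origin under its middle.
- hex_key: L-shaped hex key, 108 mm long, in the other tray, a bystander; origin under its middle.
- keypad_2: Steel keypad module, a bystander; origin under its middle.
- capsule_2: Round receiver capsule, a bystander; origin under its middle.
- marker_pen: Marker pen, a bystander; origin under its middle.

How it is judged:
By the outcome, as a careful person would: the job done as asked, in the order asked, and still so for the second after the job is handed in, while the arm keeps its last pose, push and grip.
It also fails if it takes over 54 s, if anything falls off the work surface, if the arm or the gripper's body presses on something with over 40 N, if the wrist force passes 120 N, or if a joint passes its speed limit or range.

## Robot

A 7-joint arm with a two-finger parallel gripper is mounted at the origin on a cart in front of the work surface, level with it; the furniture and walls round the work are solid. World frame = base frame: x ahead of the robot, y to its left, z up, the work surface at z = 0. Lengths are in m, angles in rad, forces in N, time in s.
With the tool pointing down it reaches from about 0.4 to 0.875 m from the base axis. Payload 6.5 kg.
Tool frame: the origin (TCP) lies on the centre line of the jaws, within the pads' length; the fingertips stand nose_length ahead of it and the grasp point (between the pads) lies 11 mm behind it (nose_length is the distance from the TCP to the fingertips, in m); z points along the fingers, x is the direction in which the jaws open and shut, and the axes are right-handed (so a half turn about z gives the same grasp; the last joint's range is limited). The gripper opens to 85 mm and grips with 20 to 120 N. Pads are 22 mm wide; open, the fingers measure 114 mm over their backs; the gripper's body (76 mm by 85 mm) begins 54 mm behind the grasp point. The pads swing forward as they close: fully open they stand 13 mm farther back than shut.
Start: joints at [-1.286, 0.536, -0.004, 1.538, 0.003, 1.067, -0.071], TCP at [0.223, 0.61, 0.239] pointing down, gripper open.
Joint ranges: [-2.7, 2.7], [-0.37, 2.16], [-1.27, 1.26], [0.24, 2.4], [-1.31, 4.45], [0.19, 1.91], [-2.76, 2.76]. Speed limits (rad/s): [2.39, 2.39, 3.14, 3.14, 3.14, 3.14, 3.14].

## Interface

Orientations are given as a unit quaternion [x, y, z, w].
In Python, from rig import get_obs, get_image, finish_job, spot_in, silhouettes, tip_of, nose_length gives the robot as it stands.
- The arm moves only by the tool send_rows, never from a script. Its argument "motion" is a list of rows, each an object of numbers: "rx", "ry", "rz": the turn, a rotation vector about the tool's x, y, z in degrees; "x", "y", "z": the shift along the tool's x, y, z in m; "fingers": the opening, from 0 (shut) to 1 (fully open). In form: [{"rx": .., "ry": .., "rz": .., "x": .., "y": .., "z": .., "fingers": ..}, ...]. A call has 1 to 12 rows; each row is the pose to reach, as a shift and turn from the pose measured when the call began, along the tool's axes at that moment; what a row does not reach only later rows make up. A row lasts 1/12 s, in which the tool goes at most 41.7 mm and 7.16 degrees, less where a joint would pass 70% of its speed; a pose out of reach is approached as far as the arm can. A call with a gripper value outside its range is refused whole. The fingers move at their own pace and stop on an object; "grip_force" is the grip in N (left out, the last holds). Time passes only in rows, so rows that repeat a pose let the fingers close. It gives the time, the measured TCP pose, the force and the opening at its end, in the units of the state.
- get_obs(): the state, without advancing time (a new reading comes with each control period).
- get_image(name): name is "scene" or "top" or "wrist"; returns a dict with "pixels" (480x640x3 uint8, red, green, blue), "mtx" (3x3 intrinsics, pixels), "pose" (4x4, takes a point from camera to world coordinates); the wrist camera has in their place "T_tool_cam" (4x4, takes a point from camera to tool coordinates, whose origin is the TCP and whose axes are the tool frame's). Camera axes: x right, y down, z forward; pixel columns grow to the right and rows downward; lengths in m; the calibration is good to about 2 mm. A picture is of the moment at which its call begins: read the wrist's pose just before it. There is no depth.
- finish_job(): hands the job in, once; it reports no verdict.
Trained networks look in a picture, given as the dict that the camera call returned (one of the last four; its "shot" number tells which), for a name from the list of things; names that differ only in an ending like _2 or _b are one class to them, and where a whole thing is asked for, a point or a joint stands for the part that bears it (a point fixed in the world has none). Each returns a list of dicts, best first, with "confidence" (0 to 1); they miss things now and then, are a little off and sometimes report something else, mostly with a low value. They report only what shows in the picture. A call takes as long as a camera call.
- spot_in(picture, thing): "point" ([x, y, z] in m, in world coordinates, good to about 4 mm: the middle of the surface that is visible of it).
- silhouettes(picture, thing): "mask" (480x640 bool, what is visible of it).
- tip_of(picture, thing): "point" ([x, y, z] in m, in world coordinates, good to about 4 mm: a listed point, or the origin of a listed thing).
The state is a dict: "time_s": time; "joint_positions": joint angles; "dq": joint speeds; "joint_efforts": joint torques, N m; "position": TCP position; "tool_rot": TCP orientation; "force": force on the tool from outside, world axes, zero at the start; "wrist_torque": the same for the moment, N m; "finger_gap": finger opening in m.
Only numpy, scipy, OpenCV 4.12 (cv2) and the standard library are available. Lean on these libraries where they do the work, as an engineer would, in place of code of your own. Each camera call takes 0.05 s, during which the arm holds its last target. There are 200 camera calls.

## Working session

There is one attempt and no reset: what is moved stays moved. The work goes in short steps, Python scripts to look and compute and a tool call to move; the robot and the scene stay as the last step left them, time stands still between calls to the robot, and variables do not carry over. Pictures are saved under pics/ and viewed, about 8 in all and at most 12, crops included, and the job is handed in when it is done.

Besides the shell and the picture viewer there is one more tool, called after "Request:" as name(argument=value, ...) on one line, values as JSON. send_rows: Moves the arm, as the interface text tells. Its arguments: {"type":"object","properties":{"motion":{"type":"array"},"grip_force":{"type":"number"}},"required":["motion"]}

```bash
mkdir -p pics; ls
cat > h.py <<'E'
import numpy as np, cv2
from rig import *
from scipy.spatial.transform import Rotation as R
def save(p,n): cv2.imwrite('pics/'+n,cv2.cvtColor(p['pixels'],cv2.COLOR_RGB2BGR))
def uv(p,X):
    T=np.linalg.inv(p['pose']); c=T[:3,:3]@np.array(X)+T[:3,3]; q=p['mtx']@c; return np.round(q[:2]/q[2],1)
E
python3 - <<'E'
from h import *
o=get_obs(); print(o['time_s'],o['position'],o['tool_rot'],o['finger_gap'],nose_length)
for n in ['scene','top']:
    p=get_image(n); save(p,n+'0.png')
    print(n,np.round(p['pose'],3).tolist(),p['mtx'][0,0])
    for t in ['vise','vise_fixed_jaw','vise_jaw','crank_grip_point','jaw_free_end','work','shim_grip','shim_tip']:
        r=tip_of(p,t); print(t,[(np.round(k['point'],4).tolist(),round(k['confidence'],2)) for k in r[:2]])
    for t in ['oil_bottle','steel_tin','hex_key','keypad_2','capsule_2','marker_pen']:
        r=tip_of(p,t); print(t,[(np.round(k['point'],3).tolist(),round(k['confidence'],2)) for k in r[:1]])
print(get_obs()['time_s'])
a=cv2.imread('pics/scene0.png');b=cv2.imread('pics/top0.png');
E
```

```text
pics
0.0 [0.22318556 0.60981715 0.23838161] [ 8.19633708e-01  5.72887230e-01 -6.94339078e-04  5.69206819e-04] 0.08525820612202079 0.008
scene [[0.787, 0.534, -0.309, 0.822], [0.617, -0.689, 0.381, -0.35], [-0.01, -0.49, -0.871, 1.027], [0.0, 0.0, 0.0, 1.0]] 459.6098089039055
vise [([0.5797, 0.3851, -0.0014], 0.65), ([0.3241, 0.3574, -0.0006], 0.49)]
vise_fixed_jaw [([0.5799, 0.3842, 0.0006], 0.89)]
vise_jaw []
crank_grip_point [([0.4199, 0.352, 0.1055], 0.83)]
jaw_free_end [([0.5741, 0.3289, 0.1424], 0.66)]
work [([0.5767, 0.417, 0.12], 0.51)]
shim_grip [([0.4172, 0.1193, 0.0297], 0.91), ([0.3274, 0.3605, -0.0025], 0.42)]
shim_tip [([0.5198, 0.186, 0.0294], 0.62)]
oil_bottle [([0.711, 0.087, -0.001], 0.55)]
steel_tin [([0.695, -0.043, 0.001], 0.7)]
hex_key [([0.445, -0.121, 0.012], 0.67)]
keypad_2 [([0.518, -0.36, 0.017], 0.82)]
capsule_2 [([0.413, -0.308, 0.013], 0.65)]
marker_pen [([0.321, 0.359, -0.003], 0.64)]
top [[-0.011, -0.987, 0.159, 0.306], [-1.0, 0.012, 0.008, 0.032], [-0.01, -0.158, -0.987, 1.536], [0.0, 0.0, 0.0, 1.0]] 533.3554332525671
vise [([0.5776, 0.388, 0.0001], 0.78)]
vise_fixed_jaw [([0.5776, 0.3851, 0.0005], 0.77)]
vise_jaw [([0.5704, 0.3877, 0.0006], 0.56)]
crank_grip_point [([0.5669, 0.3869, 0.0021], 0.68), ([0.4213, 0.359, 0.103], 0.66)]
jaw_free_end [([0.5713, 0.3276, 0.1391], 0.56)]
work [([0.5794, 0.4231, 0.1188], 0.67), ([0.7071, 0.0917, -0.0013], 0.43)]
shim_grip [([0.4186, 0.1218, 0.0304], 0.47)]
shim_tip [([0.5199, 0.1843, 0.0267], 0.6)]
oil_bottle [([0.71, 0.092, -0.004], 0.63)]
steel_tin [([0.694, -0.044, -0.0], 0.57)]
hex_key []
keypad_2 [([0.513, -0.359, 0.014], 0.78)]
capsule_2 [([0.412, -0.31, 0.012], 0.5)]
marker_pen [([0.327, 0.361, 0.001], 0.79)]
1.5
```

View pics/scene0.png

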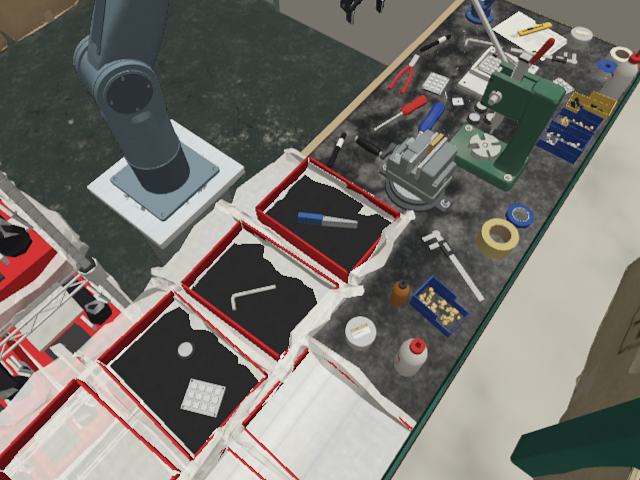

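View pics/top0.png

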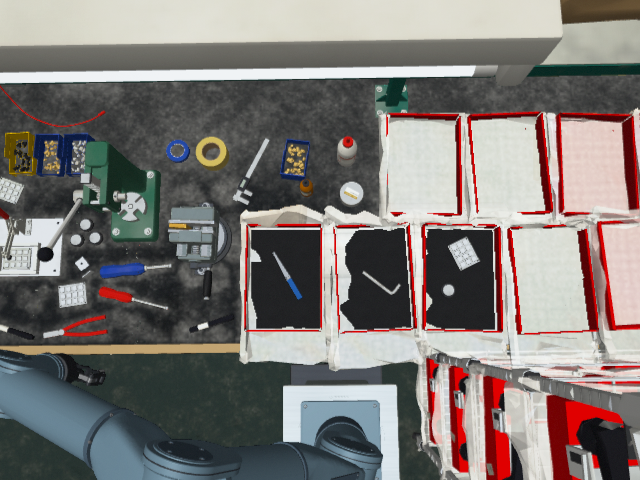

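Both views show the vise (scene ~420,165; top ~200,235) with its black crank grip to the robot's right (370,147 / 207,285). The shim is in the left tray (327,219 / 287,275), and the hex key is in the next tray.

```bash
cat >> h.py <<'E'
def Rt(yaw):  # tool pointing down, tool x along world heading yaw
    c,s=np.cos(yaw),np.sin(yaw); return np.array([[c,s,0],[s,-c,0],[0,0,-1.]])
def to(pos,yaw,name=''):
    o=get_obs(); R0=R.from_quat(o['tool_rot']).as_matrix()
    d=R0.T@(np.array(pos)-o['position']); r=R.from_matrix(R0.T@Rt(yaw)).as_rotvec(degrees=True)
    print(name,'xyz',np.round(d,4).tolist(),'rot',np.round(r,2).tolist())
def wrist():
    o=get_obs(); p=get_image('wrist'); T=np.eye(4); T[:3,:3]=R.from_quat(o['tool_rot']).as_matrix(); T[:3,3]=o['position']
    p['pose']=T@p['T_tool_cam'] if 'pose' not in p else p['pose']; return p
E
python3 - <<'E'
from h import *
p=wrist(); print(np.round(p['T_tool_cam'],3).tolist(),p['mtx'][0,0]); 
to([.43,.37,.30],np.pi/2-.05,'look')
E
```

```text
[[1.0, 0.001, 0.0, 0.002], [-0.001, 0.96, 0.281, -0.072], [0.0, -0.281, 0.96, -0.133], [0.0, 0.0, 0.0, 1.0]] 354.4058125224472
look xyz [-0.1548, 0.2767, -0.0607] rot [0.0, 0.0, -17.23]
```

Request:
send_rows(motion=[{"x":-0.019,"y":0.035,"z":-0.035,"rz":-3},{"x":-0.038,"y":0.069,"z":-0.05,"rz":-6},{"x":-0.057,"y":0.104,"z":-0.06,"rz":-9},{"x":-0.077,"y":0.138,"z":-0.06,"rz":-12},{"x":-0.096,"y":0.173,"z":-0.06,"rz":-15},{"x":-0.116,"y":0.208,"z":-0.06,"rz":-17.2},{"x":-0.135,"y":0.242,"z":-0.06,"rz":-17.2},{"x":-0.155,"y":0.277,"z":-0.06,"rz":-17.2},{"x":-0.155,"y":0.277,"z":-0.06,"rz":-17.2},{"x":-0.155,"y":0.277,"z":-0.06,"rz":-17.2}])

```text
invalid input at $.motion[0]: expected keys rx, ry, rz, x, y, z, fingers
```

Run:
```python
from h import *
p=wrist(); save(p,'w1.png'); o=get_obs(); print(o['time_s'],o['position'],o['force'])
for t in ['vise','vise_fixed_jaw','vise_jaw','crank_grip_point','jaw_free_end','work']:
    r=tip_of(p,t); print(t,[(np.round(k['point'],4).tolist(),round(k['confidence'],2)) for k in r[:2]])
np.savez('w1.npz',pose=p['pose'],mtx=p['mtx'])
```

```text
1.6 [0.22335924 0.61042338 0.23929751] [ 0.50921278 -0.10125207  0.01552411]
vise []
vise_fixed_jaw []
vise_jaw []
crank_grip_point []
jaw_free_end []
work []
```

View pics/w1.png

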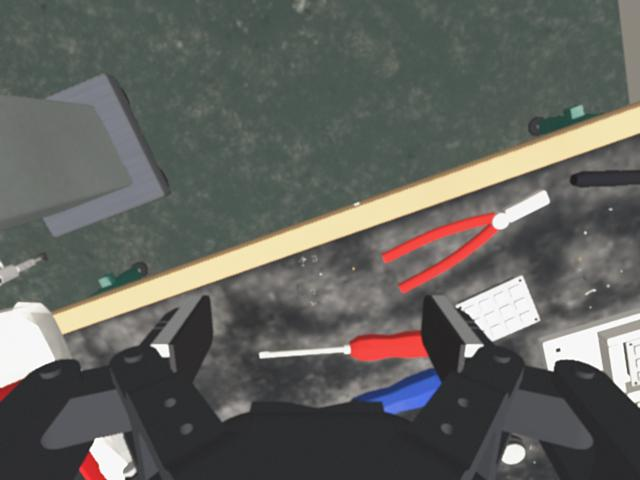

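The wrist camera looks from the robot side and the fingers hide what lies ahead of them. I'll put the tool over the jaws, where the camera can see the whole vise.

Request:
send_rows(motion=[{"rx":0,"ry":0,"rz":-3,"x":-0.005,"y":0.01,"z":-0.035,"fingers":1},{"rx":0,"ry":0,"rz":-6,"x":-0.014,"y":0.04,"z":-0.06,"fingers":1},{"rx":0,"ry":0,"rz":-9,"x":-0.025,"y":0.075,"z":-0.08,"fingers":1},{"rx":0,"ry":0,"rz":-12,"x":-0.036,"y":0.11,"z":-0.1,"fingers":1},{"rx":0,"ry":0,"rz":-15,"x":-0.048,"y":0.147,"z":-0.12,"fingers":1},{"rx":0,"ry":0,"rz":-17,"x":-0.06,"y":0.184,"z":-0.14,"fingers":1},{"rx":0,"ry":0,"rz":-17,"x":-0.073,"y":0.222,"z":-0.14,"fingers":1},{"rx":0,"ry":0,"rz":-17,"x":-0.086,"y":0.26,"z":-0.14,"fingers":1},{"rx":0,"ry":0,"rz":-17,"x":-0.098,"y":0.298,"z":-0.14,"fingers":1},{"rx":0,"ry":0,"rz":-17,"x":-0.11,"y":0.336,"z":-0.14,"fingers":1},{"rx":0,"ry":0,"rz":-17,"x":-0.12,"y":0.371,"z":-0.14,"fingers":1},{"rx":0,"ry":0,"rz":-17,"x":-0.12,"y":0.371,"z":-0.14,"fingers":1}])

```text
time_s: 2.9
position: [0.5377, 0.362, 0.3792]
tool_rot: [0.73, 0.683, -0.0, 0.003]
force: [1.1, -2.2, -0.9]
finger_gap: 0.0858
```

Run:
```python
from h import *
p=wrist(); save(p,'w1.png'); o=get_obs(); print(o['time_s'],o['position'],o['force'],o['dq'])
for t in ['vise','vise_fixed_jaw','vise_jaw','crank_grip_point','jaw_free_end','work']:
    r=tip_of(p,t); print(t,[(np.round(k['point'],4).tolist(),round(k['confidence'],2)) for k in r[:2]])
np.savez('w1.npz',pose=p['pose'],mtx=p['mtx'])
```

```text
2.95 [0.53438347 0.36562332 0.37905582] [-0.49522951  0.39580729 -0.05940279] [-0.05981488 -0.01405501 -0.07725301  0.01746309 -0.03017738  0.00133426
 -0.02702024]
vise [([0.5791, 0.3862, -0.0022], 0.86), ([0.5786, 0.4213, 0.1188], 0.27)]
vise_fixed_jaw []
vise_jaw [([0.5617, 0.3842, 0.0002], 0.71), ([0.522, 0.1831, 0.0264], 0.52)]
crank_grip_point [([0.4166, 0.3488, 0.1063], 0.9)]
jaw_free_end [([0.5793, 0.3297, 0.1398], 0.89)]
work [([0.576, 0.4212, 0.1188], 0.85)]
```

View pics/w1.png

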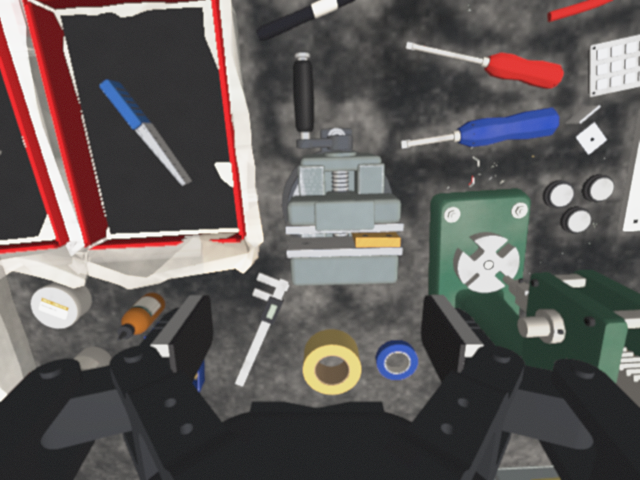

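Run:
```python
import cv2
a=cv2.imread('pics/w1.png')[45:295,270:420]; cv2.imwrite('pics/c1.png',cv2.resize(a,None,fx=2.4*1,fy=2.4,interpolation=cv2.INTER_CUBIC))
b=cv2.imread('pics/w1.png')[215:290,275:410]; cv2.imwrite('pics/c2.png',cv2.resize(b,None,fx=5.9,fy=5.9,interpolation=cv2.INTER_CUBIC))
```

```text
(no output)
```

View pics/c2.png

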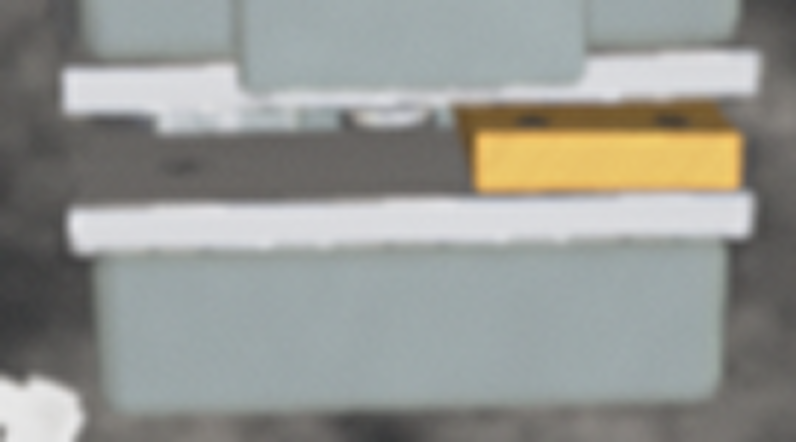

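The crop shows the moving jaw's steel edge from (65,113) to (757,95) and the fixed jaw's from (68,208) to (755,193). The brass plate stands at the left end of the jaws, right half of the picture.

Run:
```python
from h import *
d=np.load('w1.npz'); P=d['pose'];K=d['mtx']
def bp(u,v,z):
    r=P[:3,:3]@np.linalg.inv(K)@np.array([u,v,1]); return P[:3,3]+r*(z-P[2,3])/r[2]
def c(u,v): return bp(275+(u+.5)/5.9-.5,215+(v+.5)/5.9-.5,.165)
mr,ml,fr,fl=c(65,113),c(757,95),c(68,208),c(755,193)
for n,a,b in (('mov',mr,ml),('fix',fr,fl)):
    e=b-a; print(n,a,b,np.linalg.norm(e),'yaw',np.arctan2(-e[0],e[1]))
e=fl-fr; y=-e[0]/e[1]; yaw=np.arctan2(-e[0],e[1]); ex=np.array([np.cos(yaw),np.sin(yaw)]); ey=np.array([-ex[1],ex[0]])
mid=(fr+fl)[:2]/2; org=mid-.005*ex; gap=(mid-(mr+ml)[:2]/2)@ex
print('origin',org,'gap',gap,'theta',(0.0196-gap)/.01*2*np.pi)
print('free end',org-.06*ey)
for dg in (0,.001,-.001):
  th=(0.0196-gap-dg)/.01*2*np.pi; print(th, org-.158*ex-.04*np.sin(th)*ey, .095+.04*np.cos(th))
# grip ends in image at guess z
for z in (.10,.105,.11): print(z,bp(303,130,z),bp(303,62,z))
```

```text
mov [0.56411327 0.32929913 0.165     ] [0.56852915 0.44838882 0.165     ] 0.11917152621048932 yaw -0.03706325767592893
fix [0.58139067 0.32826098 0.165     ] [0.58628973 0.44810761 0.165     ] 0.11994672525495198 yaw -0.040854998292561784
origin [0.57884437 0.38838851] gap 0.017531317572193575 theta 1.299791503561392
free end [0.57639376 0.32843858]
1.299791503561392 [0.4194021  0.35633387] 0.10570798885035974
0.6714729728434334 [0.4199598  0.36997698] 0.12631624481631043
1.928110034279351 [0.41944566 0.35739949] 0.08100964509472652
0.1 [0.46398781 0.35203971 0.1       ] [0.39531004 0.35729497 0.1       ]
0.105 [0.4640148  0.35224533 0.105     ] [0.39617109 0.35743677 0.105     ]
0.11 [0.46404179 0.35245095 0.11      ] [0.39703214 0.35757857 0.11      ]
```

View pics/c1.png

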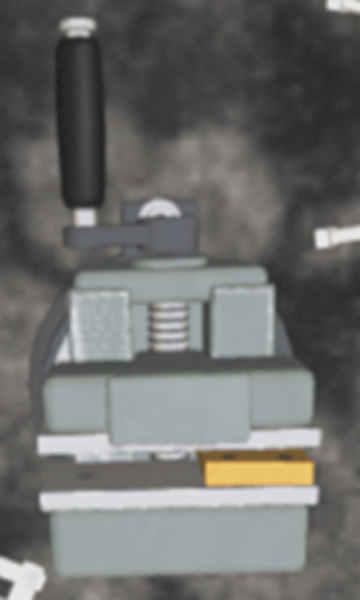

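```bash
cat >> h.py <<'E'
ORG=np.array([.5788,.3884]); YAW=-.04
EX=np.array([np.cos(YAW),np.sin(YAW)]); EY=np.array([-EX[1],EX[0]])
def V(x,y,z): return np.r_[ORG+x*EX+y*EY,z]
def grip(th): return V(-.158,-.04*np.sin(th),.095+.04*np.cos(th)-.011)
E
python3 - <<'E'
from h import *
g=grip(1.3); print(g)
to(g+[0,0,.1],np.pi/2+YAW); to(g,np.pi/2+YAW)
E
```

```text
[0.4193851  0.35620682 0.09469995]
 xyz [-0.0212, -0.1088, 0.1847] rot [-0.03, -0.03, -0.65]
 xyz [-0.0213, -0.1088, 0.2847] rot [-0.03, -0.03, -0.65]
```

Request:
send_rows(grip_force=60, motion=[{"rx":0,"ry":0,"rz":-0.65,"x":-0.007,"y":-0.035,"z":0.01,"fingers":0.6},{"rx":0,"ry":0,"rz":-0.65,"x":-0.014,"y":-0.07,"z":0.03,"fingers":0.6},{"rx":0,"ry":0,"rz":-0.65,"x":-0.021,"y":-0.1,"z":0.055,"fingers":0.6},{"rx":0,"ry":0,"rz":-0.65,"x":-0.021,"y":-0.109,"z":0.095,"fingers":0.6},{"rx":0,"ry":0,"rz":-0.65,"x":-0.021,"y":-0.109,"z":0.135,"fingers":0.6},{"rx":0,"ry":0,"rz":-0.65,"x":-0.021,"y":-0.109,"z":0.175,"fingers":0.6},{"rx":0,"ry":0,"rz":-0.65,"x":-0.021,"y":-0.109,"z":0.185,"fingers":0.6}])

```text
time_s: 3.83
position: [0.4153, 0.3547, 0.1893]
tool_rot: [0.72, 0.694, -0.004, -0.0]
force: [-0.6, -1.0, -1.1]
finger_gap: 0.0513
```

Run:
```python
from h import *
p=wrist(); save(p,'w2.png'); o=get_obs(); print(o['time_s'],o['position'],o['force'],o['finger_gap'])
for t in ['vise','crank_grip_point']:
    r=tip_of(p,t); print(t,[(np.round(k['point'],4).tolist(),round(k['confidence'],2)) for k in r[:2]])
print(uv(p,V(-.132-.052,-.04*np.sin(1.3),.1057)),uv(p,V(-.112,-.04*np.sin(1.3),.1057)),uv(p,V(-.158,-.04*np.sin(1.3),.1057)))
to(grip(1.3),np.pi/2+YAW)
```

```text
3.8833 [0.4160296  0.35492084 0.19010808] [ 0.3756267  -0.65469215 -0.93463585] 0.051128733056362216
vise []
crank_grip_point [([0.4193, 0.353, 0.1072], 0.59)]
[317.4 215.5] [317.  318.8] [317.3 254.9]
 xyz [-0.001, 0.0002, 0.1005] rot [-0.03, -0.03, 0.05]
```

View pics/w2.png

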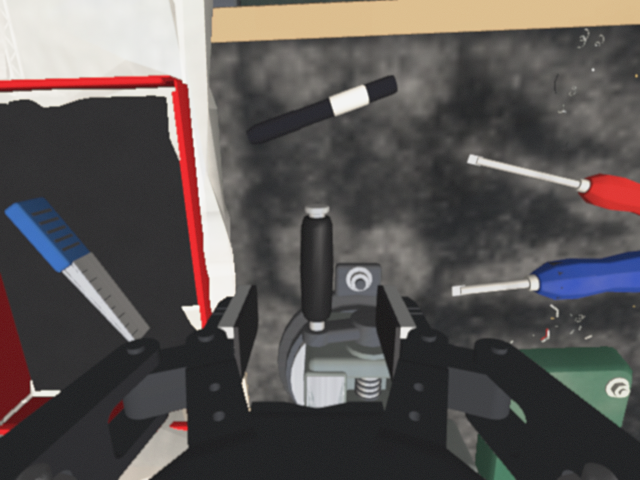

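The crank sleeve spans (317,215) to (317,320), exactly where predicted and centred between the fingers. I'll descend and pinch it.

Request:
send_rows(grip_force=60, motion=[{"rx":0,"ry":0,"rz":0,"x":-0.001,"y":0,"z":0.035,"fingers":0.6},{"rx":0,"ry":0,"rz":0,"x":-0.001,"y":0,"z":0.07,"fingers":0.6},{"rx":0,"ry":0,"rz":0,"x":-0.001,"y":0,"z":0.095,"fingers":0.6},{"rx":0,"ry":0,"rz":0,"x":-0.001,"y":0,"z":0.1005,"fingers":0.4},{"rx":0,"ry":0,"rz":0,"x":-0.001,"y":0,"z":0.1005,"fingers":0},{"rx":0,"ry":0,"rz":0,"x":-0.001,"y":0,"z":0.1005,"fingers":0},{"rx":0,"ry":0,"rz":0,"x":-0.001,"y":0,"z":0.1005,"fingers":0},{"rx":0,"ry":0,"rz":0,"x":-0.001,"y":0,"z":0.1005,"fingers":0}])

```text
time_s: 4.65
position: [0.4195, 0.3543, 0.0963]
tool_rot: [0.721, 0.693, -0.001, 0.0]
force: [-1.2, -5.0, -6.2]
finger_gap: 0.0204
```

Run:
```python
from h import *
o=get_obs(); print(o['time_s'],o['position'],o['force'],o['finger_gap'])
q=o['position']; v=(q[:2]-ORG); print('vise xy',v@EX,v@EY,'theta', np.arctan2(-(v@EY),q[2]+.011-.095))
th0=np.arctan2(-(v@EY),q[2]+.011-.095)
R0=R.from_quat(o['tool_rot']).as_matrix()
for i in range(1,13):
    th=th0+.15*i; print(i,round(th,2),np.round(R0.T@(grip(th)-grip(th0)),4))
```

```text
4.65 [0.41951144 0.35425301 0.09629129] [-1.20396922 -5.01860826 -6.21480293] 0.020403971565674917
vise xy -0.1577956307484377 -0.04048951801148345 theta 1.2760700122746567
1 1.43 [-0.0013  0.      0.0059]
2 1.58 [-0.0017  0.      0.0118]
3 1.73 [-0.0012  0.      0.0178]
4 1.88 [0.0002 0.     0.0236]
5 2.03 [0.0024 0.     0.0292]
6 2.18 [0.0055 0.     0.0344]
7 2.33 [0.0092 0.     0.039 ]
8 2.48 [0.0137 0.     0.0431]
9 2.63 [0.0187 0.     0.0464]
10 2.78 [0.0241 0.     0.0489]
11 2.93 [0.0298 0.     0.0506]
12 3.08 [0.0358 0.     0.0515]
```

Request:
send_rows(motion=[{"rx":0,"ry":0,"rz":0,"x":-0.001,"y":0,"z":0.006,"fingers":0},{"rx":0,"ry":0,"rz":0,"x":-0.0013,"y":0,"z":0.012,"fingers":0},{"rx":0,"ry":0,"rz":0,"x":-0.0008,"y":0,"z":0.018,"fingers":0},{"rx":0,"ry":0,"rz":0,"x":0.0005,"y":0,"z":0.0238,"fingers":0},{"rx":0,"ry":0,"rz":0,"x":0.0028,"y":0,"z":0.0294,"fingers":0},{"rx":0,"ry":0,"rz":0,"x":0.0058,"y":0,"z":0.0346,"fingers":0},{"rx":0,"ry":0,"rz":0,"x":0.0095,"y":0,"z":0.0392,"fingers":0},{"rx":0,"ry":0,"rz":0,"x":0.014,"y":0,"z":0.0433,"fingers":0},{"rx":0,"ry":0,"rz":0,"x":0.019,"y":0,"z":0.0466,"fingers":0},{"rx":0,"ry":0,"rz":0,"x":0.0245,"y":0,"z":0.0491,"fingers":0},{"rx":0,"ry":0,"rz":0,"x":0.0302,"y":0,"z":0.0508,"fingers":0},{"rx":0,"ry":0,"rz":0,"x":0.036,"y":0,"z":0.0516,"fingers":0}])

```text
time_s: 5.65
position: [0.421, 0.3895, 0.047]
tool_rot: [0.721, 0.693, -0.002, 0.001]
force: [-3.7, -6.4, 1.6]
finger_gap: 0.0203
```

```bash
cat > arc.py <<'E'
from h import *
import sys
o=get_obs(); print(o['time_s'],o['position'],o['force'],o['wrist_torque'],o['finger_gap'])
q=o['position']; v=(q[:2]-ORG); y=v@EY; z=q[2]+.011-.095
th0=np.arctan2(-y,z)%(2*np.pi); print('vise x',v@EX,'y',y,'z',z,'r',np.hypot(y,z),'theta',th0)
R0=R.from_quat(o['tool_rot']).as_matrix()
for i in range(1,13):
    th=th0+float(sys.argv[1])*i; print(i,round(th,2),np.round(R0.T@(grip(th)-q),4))
to(q,np.pi/2+YAW)
E
python3 arc.py .15
```

```text
5.65 [0.4210474  0.38952089 0.04699609] [-3.70907199 -6.37817706  1.61715624] [-1.32538823  0.75802981  0.09528043] 0.020277474668403763
vise x -0.15767123329347474 y -0.005188430725336787 z -0.037003907289808735 r 0.0373658797314392 theta 3.002287763139874
1 3.15 [ 0.0056 -0.0003  0.003 ]
2 3.3 [ 0.0116 -0.0003  0.0024]
3 3.45 [ 0.0174 -0.0003  0.001 ]
4 3.6 [ 0.023  -0.0003 -0.0013]
5 3.75 [ 0.0281 -0.0004 -0.0043]
6 3.9 [ 0.0327 -0.0004 -0.0082]
7 4.05 [ 0.0367 -0.0004 -0.0126]
8 4.2 [ 0.04   -0.0004 -0.0176]
9 4.35 [ 0.0425 -0.0004 -0.0231]
10 4.5 [ 0.0442 -0.0004 -0.0288]
11 4.65 [ 0.045  -0.0004 -0.0348]
12 4.8 [ 0.0449 -0.0004 -0.0408]
 xyz [0.0, 0.0, 0.0] rot [-0.08, 0.21, -0.03]
```

Request:
send_rows(motion=[{"rx":0,"ry":0,"rz":0,"x":0.006,"y":0,"z":0.0003,"fingers":0},{"rx":0,"ry":0,"rz":0,"x":0.0118,"y":0,"z":-0.0004,"fingers":0},{"rx":0,"ry":0,"rz":0,"x":0.0175,"y":0,"z":-0.0018,"fingers":0},{"rx":0,"ry":0,"rz":0,"x":0.023,"y":0,"z":-0.0041,"fingers":0},{"rx":0,"ry":0,"rz":0,"x":0.0281,"y":0,"z":-0.0072,"fingers":0},{"rx":0,"ry":0,"rz":0,"x":0.0327,"y":0,"z":-0.011,"fingers":0},{"rx":0,"ry":0,"rz":0,"x":0.0367,"y":0,"z":-0.0154,"fingers":0},{"rx":0,"ry":0,"rz":0,"x":0.04,"y":0,"z":-0.0204,"fingers":0},{"rx":0,"ry":0,"rz":0,"x":0.0425,"y":0,"z":-0.0259,"fingers":0},{"rx":0,"ry":0,"rz":0,"x":0.0442,"y":0,"z":-0.0316,"fingers":0},{"rx":0,"ry":0,"rz":0,"x":0.045,"y":0,"z":-0.0376,"fingers":0},{"rx":0,"ry":0,"rz":0,"x":0.0449,"y":0,"z":-0.0436,"fingers":0}])

```text
time_s: 6.65
position: [0.4227, 0.433, 0.0914]
tool_rot: [0.721, 0.692, -0.003, 0.002]
force: [-2.2, -8.1, -8.2]
finger_gap: 0.02
```

```bash
python3 arc.py .15
```

```text
6.65 [0.4226716  0.43295347 0.09140342] [-2.21115624 -8.11358094 -8.21028719] [-1.61216102  0.33984509  0.10790478] 0.020030318408658238
vise x -0.1577851746268676 y 0.03827435770822244 z 0.007403422689566161 r 0.038983805939099246 theta 4.903459669604905
1 5.05 [-0.0006 -0.0002 -0.006 ]
2 5.2 [-0.0031 -0.0002 -0.0114]
3 5.35 [-0.0063 -0.0002 -0.0165]
4 5.5 [-0.0103 -0.0003 -0.021 ]
5 5.65 [-0.0149 -0.0003 -0.0248]
6 5.8 [-0.02   -0.0003 -0.0279]
7 5.95 [-0.0255 -0.0003 -0.0303]
8 6.1 [-0.0313 -0.0003 -0.0317]
9 6.25 [-0.0373 -0.0003 -0.0323]
10 6.4 [-0.0433 -0.0002 -0.032 ]
11 6.55 [-0.0492 -0.0002 -0.0308]
12 6.7 [-0.0548 -0.0002 -0.0287]
 xyz [0.0, 0.0, 0.0] rot [-0.14, 0.4, -0.06]
```

Request:
send_rows(motion=[{"rx":0,"ry":0,"rz":0,"x":-0.0006,"y":0,"z":-0.007,"fingers":0},{"rx":0,"ry":0,"rz":0,"x":-0.0031,"y":0,"z":-0.0135,"fingers":0},{"rx":0,"ry":0,"rz":0,"x":-0.0063,"y":0,"z":-0.019,"fingers":0},{"rx":0,"ry":0,"rz":0,"x":-0.0103,"y":0,"z":-0.0235,"fingers":0},{"rx":0,"ry":0,"rz":0,"x":-0.0149,"y":0,"z":-0.0273,"fingers":0},{"rx":0,"ry":0,"rz":0,"x":-0.02,"y":0,"z":-0.0304,"fingers":0},{"rx":0,"ry":0,"rz":0,"x":-0.0255,"y":0,"z":-0.0328,"fingers":0},{"rx":0,"ry":0,"rz":0,"x":-0.0313,"y":0,"z":-0.0342,"fingers":0},{"rx":0,"ry":0,"rz":0,"x":-0.0313,"y":0,"z":-0.0342,"fingers":0}])

```text
time_s: 7.4
position: [0.4214, 0.401, 0.1265]
tool_rot: [0.722, 0.692, -0.004, 0.002]
force: [-0.9, -5.0, -11.3]
finger_gap: 0.0199
```

```bash
python3 arc.py .1
```

```text
7.4 [0.42144131 0.40104738 0.12647141] [ -0.85553151  -4.97817557 -11.27359047] [-1.10655137  0.28408134  0.10834166] 0.01994241600025564
vise x -0.15773857875236574 y 0.006344592614509125 z 0.04247141440769736 r 0.042942693176307035 theta 6.134896872163856
1 6.23 [-0.0044 -0.0002  0.0026]
2 6.33 [-0.0084 -0.0002  0.0026]
3 6.43 [-0.0124 -0.0002  0.003 ]
4 6.53 [-0.0163 -0.0002  0.0038]
5 6.63 [-0.0201 -0.0002  0.0051]
6 6.73 [-0.0238 -0.0002  0.0067]
7 6.83 [-0.0273 -0.0002  0.0086]
8 6.93 [-0.0305 -0.0002  0.0109]
9 7.03 [-0.0336 -0.0002  0.0135]
10 7.13 [-0.0363 -0.0002  0.0164]
11 7.23 [-0.0388 -0.0001  0.0195]
12 7.33 [-0.0409 -0.0001  0.0229]
 xyz [0.0, 0.0, 0.0] rot [-0.15, 0.41, -0.1]
```

Request:
send_rows(motion=[{"rx":0,"ry":0,"rz":0,"x":-0.004,"y":0,"z":0,"fingers":0},{"rx":0,"ry":0,"rz":0,"x":-0.008,"y":0,"z":0,"fingers":0},{"rx":0,"ry":0,"rz":0,"x":-0.012,"y":0,"z":0.0004,"fingers":0},{"rx":0,"ry":0,"rz":0,"x":-0.016,"y":0,"z":0.0012,"fingers":0},{"rx":0,"ry":0,"rz":0,"x":-0.018,"y":0,"z":0.0018,"fingers":0},{"rx":0,"ry":0,"rz":0,"x":-0.018,"y":0,"z":0.0018,"fingers":0}])

```text
time_s: 7.9
position: [0.4212, 0.3919, 0.1274]
tool_rot: [0.72, 0.694, 0.004, -0.002]
force: [0.5, 15.3, -15.0]
finger_gap: 0.0202
```

```bash
python3 arc.py .1 | head -4
```

```text
7.9 [0.42119921 0.39193137 0.12736449] [  0.52318344  15.28674993 -15.0172761 ] [ 3.21186743 -0.04980414  0.21864526] 0.02023926428965893
vise x -0.1576159448875529 y -0.0027738066371846538 z 0.04336448602933718 r 0.04345310865575752 theta 0.06387791320866903
1 0.16 [-0.0038 -0.0004  0.0039]
2 0.26 [-0.0077 -0.0004  0.0047]
```

Request:
send_rows(grip_force=100, motion=[{"rx":0,"ry":0,"rz":0,"x":-0.01,"y":0,"z":0.0005,"fingers":0},{"rx":0,"ry":0,"rz":0,"x":-0.014,"y":0,"z":0.001,"fingers":0},{"rx":0,"ry":0,"rz":0,"x":-0.018,"y":0,"z":0.0015,"fingers":0},{"rx":0,"ry":0,"rz":0,"x":-0.02,"y":0,"z":0.002,"fingers":0},{"rx":0,"ry":0,"rz":0,"x":-0.02,"y":0,"z":0.002,"fingers":0}])

```text
time_s: 8.32
position: [0.4211, 0.3856, 0.1273]
tool_rot: [0.718, 0.696, 0.014, -0.007]
force: [5.2, 30.2, -33.0]
finger_gap: 0.0196
```

```bash
python3 arc.py .1 | head -4
```

```text
8.3167 [0.42112351 0.38564028 0.12730868] [  5.15226544  30.23061466 -32.96088146] [ 6.04036246 -0.79476977  0.2557941 ] 0.019583346306652604
vise x -0.15744000794338925 y -0.009062893001053911 z 0.043308677530411455 r 0.04424678043634043 theta 0.206285980024559
1 0.31 [-0.0031 -0.0006  0.0051]
2 0.41 [-0.0069 -0.0007  0.0064]
```

Request:
send_rows(motion=[{"rx":0,"ry":0,"rz":0,"x":-0.018,"y":0,"z":0.004,"fingers":0},{"rx":0,"ry":0,"rz":0,"x":-0.022,"y":0,"z":0.004,"fingers":0},{"rx":0,"ry":0,"rz":0,"x":-0.022,"y":0,"z":0.004,"fingers":0},{"rx":0,"ry":0,"rz":0,"x":-0.022,"y":0,"z":0.004,"fingers":0}])

```text
time_s: 8.65
position: [0.4213, 0.3853, 0.1273]
tool_rot: [0.713, 0.7, 0.03, -0.014]
force: [3.7, 46.2, -32.1]
finger_gap: 0.0193
```

```bash
python3 arc.py .1 | head -4
```

```text
8.65 [0.42125824 0.38534042 0.12725345] [  3.68593049  46.23343602 -32.13053544] [ 9.11832322 -0.33720011  0.24994377] 0.019300637830192518
vise x -0.15729339349006485 y -0.009357127439413205 z 0.0432534471959925 r 0.04425400013844998 theta 0.2130494609982911
1 0.31 [-0.0033 -0.0009  0.005 ]
2 0.41 [-0.0071 -0.001   0.0062]
```

Pushing 46 N moved the crank no further, so it is at its stop. I'll unload, release and lift.

Request:
send_rows(motion=[{"rx":0,"ry":0,"rz":0,"x":-0.008,"y":0,"z":0.002,"fingers":0},{"rx":0,"ry":0,"rz":0,"x":-0.001,"y":0,"z":0.002,"fingers":0},{"rx":0,"ry":0,"rz":0,"x":0,"y":0,"z":0.002,"fingers":0},{"rx":0,"ry":0,"rz":0,"x":0,"y":0,"z":0.002,"fingers":0.55},{"rx":0,"ry":0,"rz":0,"x":0,"y":0,"z":0.002,"fingers":0.55},{"rx":0,"ry":0,"rz":0,"x":0,"y":0,"z":0.002,"fingers":0.55},{"rx":0,"ry":0,"rz":0,"x":0,"y":0,"z":-0.03,"fingers":0.55},{"rx":0,"ry":0,"rz":0,"x":0,"y":0,"z":-0.065,"fingers":0.55},{"rx":0,"ry":0,"rz":0,"x":0,"y":0,"z":-0.1,"fingers":0.55}])

```text
time_s: 9.4
position: [0.4196, 0.379, 0.2293]
tool_rot: [0.714, 0.7, 0.031, -0.014]
force: [0.8, 0.2, 0.7]
finger_gap: 0.047
```

Run:
```python
from h import *
p=wrist(); save(p,'w3.png'); o=get_obs(); print(o['time_s'],o['position'],o['force'],o['finger_gap'],o['joint_positions'])
for t in ['crank_grip_point','shim_grip','shim_tip']:
    r=tip_of(p,t); print(t,[(np.round(k['point'],4).tolist(),round(k['confidence'],2)) for k in r[:2]])
q=get_image('top')
for t in ['crank_grip_point','vise_jaw','shim_grip','shim_tip']:
    r=tip_of(q,t); print(t,[(np.round(k['point'],4).tolist(),round(k['confidence'],2)) for k in r[:2]])
print('exp crank 6.45',grip(6.45)+[0,0,.011])
h=np.radians(-58); to([.43,.135,.30],h)
```

```text
9.45 [0.42272144 0.38134458 0.23688537] [2.56075974 1.31200897 6.24690387] 0.04715576972701876 [-0.80195056  0.36342838  0.00567795  1.82025777 -0.03758379  0.88524897
  0.77620658]
crank_grip_point [([0.4182, 0.3984, 0.1393], 0.59)]
shim_grip [([0.421, 0.1234, 0.0336], 0.61)]
shim_tip [([0.5237, 0.1848, 0.0294], 0.74)]
crank_grip_point []
vise_jaw [([0.5763, 0.3878, -0.0026], 0.69)]
shim_grip []
shim_tip [([0.5171, 0.181, 0.0279], 0.71)]
exp crank 6.45 [0.42066079 0.38808194 0.13444475]
 xyz [-0.2384, 0.0177, -0.0885] rot [-4.07, -2.79, 146.83]
```

Run:
```python
from h import *
p=wrist(); im=cv2.cvtColor(p['pixels'],cv2.COLOR_RGB2BGR)
for th,c in ((6.45,(0,255,0)),(6.2,(0,0,255))):
    a=grip(th)+[0,0,.011]; e=.03*np.r_[EX,0]
    A=uv(p,a-e);B=uv(p,a+e); print(th,A,B); cv2.line(im,tuple(A.astype(int).tolist()),tuple(B.astype(int).tolist()),c,1)
# jaws
for x in (-.005,.005):
    A=uv(p,V(x,-.06,.165));B=uv(p,V(x,.06,.165)); print(A,B)
cv2.imwrite('pics/w3.png',im)
```

```text
6.45 [321.2 200. ] [319.  285.6]
6.2 [336.8 200.2] [333.4 285.8]
[241.8 464.9] [409.6 458.4]
[242.4 475.6] [408.2 468.9]
```

View pics/w3.png

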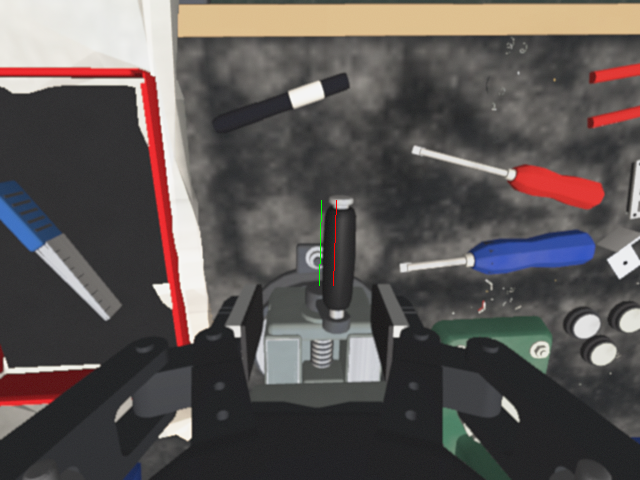

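Run:
```python
from h import *
p=wrist()
print('screw',[uv(p,V(x,0,.095)) for x in (-.13,-.11,-.06)])
for th in (5.9,6.05,6.2,6.3,6.45):
    g=grip(th)+[0,0,.011]; print(th,[uv(p,g+np.r_[EX*d,0]) for d in (-.026,.0,.046)])
s=get_image('scene'); 
for n,q in (('w',p),('s',s)):
  r=tip_of(q,'crank_grip_point'); print(n,[(np.round(k['point'],4).tolist(),round(k['confidence'],2)) for k in r[:2]])
m=silhouettes(p,'crank_grip_point'); 
for k in m[:2]:
  M=k['mask']; print(k['confidence'],[(v,np.flatnonzero(M[v]).min(),np.flatnonzero(M[v]).max()) for v in range(195,340,12) if M[v].any()])
M=silhouettes(s,'crank_grip_point'); print([np.argwhere(k['mask']).mean(0)[::-1] for k in M[:2]])
for th in (5.9,6.05,6.2,6.3,6.45): print(th,uv(s,grip(th)+[0,0,.011]))
save(s,'s2.png')
```

```text
screw [array([323.9, 261.7]), array([323.2, 284.7]), array([321.6, 338.1])]
5.9 [array([353.6, 205.5]), array([351.6, 243.2]), array([348.2, 304.3])]
6.05 [array([345.3, 206. ]), array([343.5, 244. ]), array([340.6, 305.6])]
6.2 [array([336.4, 206.2]), array([334.9, 244.5]), array([332.4, 306.3])]
6.3 [array([330.3, 206.2]), array([328.9, 244.5]), array([326.8, 306.5])]
6.45 [array([320.9, 206. ]), array([319.9, 244.3]), array([318.3, 306.2])]
w [([0.4208, 0.3972, 0.1396], 0.69)]
s [([0.4215, 0.4016, 0.133], 0.67)]
0.64 [(207, np.int64(329), np.int64(351)), (219, np.int64(324), np.int64(354)), (231, np.int64(323), np.int64(353)), (243, np.int64(323), np.int64(355)), (255, np.int64(322), np.int64(354)), (267, np.int64(323), np.int64(353)), (279, np.int64(322), np.int64(352)), (291, np.int64(305), np.int64(351)), (303, np.int64(305), np.int64(349)), (315, np.int64(320), np.int64(348)), (327, np.int64(323), np.int64(349))]
[array([202.82373782, 398.03277236])]
5.9 [379.  124.1]
6.05 [377.7 124.8]
6.2 [376.4 125.9]
6.3 [375.5 126.8]
6.45 [374.  128.3]
```

The crank now sits near 6.13, so it either sprang or was dragged back as I released. I'll regrip, push again and watch the unloading step by step.

Run:
```python
from h import *
g=grip(6.13)+[0,0,.0]; to(g+[0,0,.06],np.pi/2+YAW); to(g,np.pi/2+YAW); print(g)
```

```text
xyz [0.019, 0.0008, 0.0446] rot [1.16, -3.6, 1.19]
 xyz [0.0153, -0.0004, 0.1045] rot [1.16, -3.6, 1.19]
[0.42117046 0.40081691 0.1235316 ]
```

Request:
send_rows(grip_force=100, motion=[{"rx":1.16,"ry":-3.6,"rz":1.19,"x":0.019,"y":0.001,"z":0.02,"fingers":0.6},{"rx":1.16,"ry":-3.6,"rz":1.19,"x":0.019,"y":0.001,"z":0.045,"fingers":0.6},{"rx":1.16,"ry":-3.6,"rz":1.19,"x":0.017,"y":0,"z":0.075,"fingers":0.6},{"rx":1.16,"ry":-3.6,"rz":1.19,"x":0.0155,"y":0,"z":0.1,"fingers":0.6},{"rx":1.16,"ry":-3.6,"rz":1.19,"x":0.0153,"y":0,"z":0.1045,"fingers":0.6},{"rx":1.16,"ry":-3.6,"rz":1.19,"x":0.0153,"y":0,"z":0.1045,"fingers":0},{"rx":1.16,"ry":-3.6,"rz":1.19,"x":0.0153,"y":0,"z":0.1045,"fingers":0},{"rx":1.16,"ry":-3.6,"rz":1.19,"x":0.0153,"y":0,"z":0.1045,"fingers":0},{"rx":1.16,"ry":-3.6,"rz":1.19,"x":0.0153,"y":0,"z":0.1045,"fingers":0}])

```text
time_s: 10.95
position: [0.4222, 0.4008, 0.125]
tool_rot: [0.721, 0.693, 0.001, 0.0]
force: [-0.8, -2.5, 0.6]
finger_gap: 0.0192
```

```bash
python3 arc.py .1
```

```text
10.95 [0.42216633 0.40079867 0.1250305 ] [-0.84395196 -2.47336226  0.64355824] [-0.4994442   0.21061694 -0.01013855] 0.01922980922057227
vise x -0.15700419838106425 y 0.006125079937472624 z 0.04103050485779766 r 0.04148516521753514 theta 6.134998489530448
1 6.23 [-0.0042 -0.001   0.0011]
2 6.33 [-0.0082 -0.001   0.0011]
3 6.43 [-0.0122 -0.001   0.0015]
4 6.53 [-0.0161 -0.001   0.0023]
5 6.63 [-0.0199 -0.001   0.0035]
6 6.73 [-0.0236 -0.001   0.005 ]
7 6.83 [-0.0271 -0.001   0.0069]
8 6.93 [-0.0304 -0.001   0.0092]
9 7.03 [-0.0335 -0.001   0.0118]
10 7.13 [-0.0362 -0.001   0.0147]
11 7.23 [-0.0387 -0.001   0.0178]
12 7.33 [-0.0409 -0.001   0.0212]
 xyz [0.0, 0.0, 0.0] rot [0.07, -0.04, -0.02]
```

Request:
send_rows(motion=[{"rx":0,"ry":0,"rz":0,"x":-0.006,"y":0,"z":0,"fingers":0},{"rx":0,"ry":0,"rz":0,"x":-0.012,"y":0,"z":0,"fingers":0},{"rx":0,"ry":0,"rz":0,"x":-0.018,"y":0,"z":0.0005,"fingers":0},{"rx":0,"ry":0,"rz":0,"x":-0.024,"y":0,"z":0.001,"fingers":0},{"rx":0,"ry":0,"rz":0,"x":-0.03,"y":0,"z":0.001,"fingers":0},{"rx":0,"ry":0,"rz":0,"x":-0.034,"y":0,"z":0.001,"fingers":0},{"rx":0,"ry":0,"rz":0,"x":-0.034,"y":0,"z":0.001,"fingers":0},{"rx":0,"ry":0,"rz":0,"x":-0.034,"y":0,"z":0.001,"fingers":0}])

```text
time_s: 11.62
position: [0.422, 0.3852, 0.1262]
tool_rot: [0.718, 0.696, 0.015, -0.006]
force: [10.9, 45.2, -39.3]
finger_gap: 0.0186
```

```bash
python3 arc.py .1 | sed -n '1,2p;15p'
```

```text
11.6167 [0.4220029  0.38523002 0.12618595] [ 10.86627454  45.21525241 -39.28133843] [ 9.09534748 -1.7524942   0.26918413] 0.01861031682148103
vise x -0.15654491610378082 y -0.009437651352031607 z 0.04218594789108704 r 0.043228734222875584 theta 0.22009152186883826
 xyz [0.0, 0.0, 0.0] rot [0.68, -1.75, 0.54]
```

Request:
send_rows(motion=[{"rx":0,"ry":0,"rz":0,"x":-0.008,"y":0,"z":0.001,"fingers":0},{"rx":0.3,"ry":-0.8,"rz":0.3,"x":-0.002,"y":0,"z":0.001,"fingers":0},{"rx":0.6,"ry":-1.7,"rz":0.5,"x":0,"y":0,"z":0.001,"fingers":0},{"rx":0.6,"ry":-1.7,"rz":0.5,"x":0,"y":0,"z":0.001,"fingers":0}])

```text
time_s: 11.95
position: [0.422, 0.3911, 0.1261]
tool_rot: [0.72, 0.694, 0.005, -0.002]
force: [1.5, 12.7, -13.0]
finger_gap: 0.0187
```

```bash
python3 arc.py .1 | sed -n '1,2p;15p'
```

```text
11.95 [0.42196013 0.39111179 0.12610443] [  1.50265559  12.65342572 -12.95762849] [ 2.58994986 -0.28124795  0.14321241] 0.018749596755295462
vise x -0.15682285758349337 y -0.0035622967646604803 z 0.04210442621279667 r 0.04225485374425463 theta 0.08440521604914117
 xyz [0.0, 0.0, 0.0] rot [0.22, -0.51, 0.25]
```

The plate springs back against the crank's friction, so the crank settles where the two balance. I'll unload slowly to that point before opening.

Request:
send_rows(motion=[{"rx":0.1,"ry":-0.3,"rz":0.2,"x":-0.005,"y":0,"z":0.001,"fingers":0},{"rx":0.2,"ry":-0.5,"rz":0.2,"x":-0.003,"y":0,"z":0.001,"fingers":0},{"rx":0.2,"ry":-0.5,"rz":0.2,"x":-0.001,"y":0,"z":0.001,"fingers":0},{"rx":0.2,"ry":-0.5,"rz":0.2,"x":0.001,"y":0,"z":0.001,"fingers":0},{"rx":0.2,"ry":-0.5,"rz":0.2,"x":0.002,"y":0,"z":0.001,"fingers":0},{"rx":0.2,"ry":-0.5,"rz":0.2,"x":0.003,"y":0,"z":0.001,"fingers":0},{"rx":0.2,"ry":-0.5,"rz":0.2,"x":0.003,"y":0,"z":0.001,"fingers":0}])

```text
time_s: 12.53
position: [0.422, 0.3951, 0.1258]
tool_rot: [0.721, 0.693, 0.001, -0.0]
force: [-1.4, 4.6, -1.7]
finger_gap: 0.0188
```

```bash
python3 arc.py .1 | sed -n '1,2p;15p'
```

```text
12.5333 [0.42199896 0.39505561 0.12581826] [-1.40463935  4.63148893 -1.69042021] [0.86675898 0.2487258  0.13604502] 0.018825897044243985
vise x -0.1569417731689793 y 0.0003799151131582554 z 0.0418182559455067 r 0.04181998165730244 theta 6.274100646595055
 xyz [0.0, 0.0, 0.0] rot [0.04, -0.1, 0.08]
```

Request:
send_rows(motion=[{"rx":0,"ry":0,"rz":0,"x":0.0005,"y":0,"z":0,"fingers":0},{"rx":0,"ry":0,"rz":0,"x":0.001,"y":0,"z":0,"fingers":0},{"rx":0,"ry":0,"rz":0,"x":0.0015,"y":0,"z":0,"fingers":0},{"rx":0,"ry":0,"rz":0,"x":0.0015,"y":0,"z":0,"fingers":0.5},{"rx":0,"ry":0,"rz":0,"x":0.0015,"y":0,"z":0,"fingers":0.6},{"rx":0,"ry":0,"rz":0,"x":0.0015,"y":0,"z":0,"fingers":0.6},{"rx":0,"ry":0,"rz":0,"x":0.0015,"y":0,"z":-0.03,"fingers":0.6},{"rx":0,"ry":0,"rz":0,"x":0.0015,"y":0,"z":-0.065,"fingers":0.6},{"rx":0,"ry":0,"rz":0,"x":0.0015,"y":0,"z":-0.1,"fingers":0.6},{"rx":0,"ry":0,"rz":0,"x":0.0015,"y":0,"z":-0.1,"fingers":0.6}])

```text
time_s: 13.37
position: [0.4253, 0.3989, 0.2331]
tool_rot: [0.721, 0.693, 0.007, -0.0]
force: [1.3, 1.4, 0.7]
finger_gap: 0.051
```

Run:
```python
from h import *
p=wrist()
for th in (6.05,6.2,6.3,6.45):
    g=grip(th)+[0,0,.011]; print(th,[uv(p,g+np.r_[EX*d,0]) for d in (-.026,.0,.046)])
m=silhouettes(p,'crank_grip_point'); 
for k in m[:1]:
  M=k['mask']; print(k['confidence'],[(v,np.flatnonzero(M[v]).min(),np.flatnonzero(M[v]).max()) for v in range(195,340,12) if M[v].any()])
o=get_obs(); print(o['time_s'],o['position'],o['joint_positions'])
p0,p1=np.array([.4195,.1215]),np.array([.5215,.1845]); d=p1-p0; hd=np.arctan2(d[1],d[0]); print(np.degrees(hd))
to([.435,.13,.28],hd-np.pi/2)
```

```text
6.05 [array([319.9, 196. ]), array([319.8, 233.8]), array([319.5, 295.3])]
6.2 [array([310.9, 196.3]), array([311.1, 234.3]), array([311.3, 295.9])]
6.3 [array([304.8, 196.3]), array([305.2, 234.3]), array([305.7, 296. ])]
6.45 [array([295.8, 196.2]), array([296.4, 234.1]), array([297.4, 295.7])]
0.88 [(195, np.int64(304), np.int64(323)), (207, np.int64(298), np.int64(329)), (219, np.int64(298), np.int64(329)), (231, np.int64(298), np.int64(331)), (243, np.int64(298), np.int64(331)), (255, np.int64(298), np.int64(331)), (267, np.int64(299), np.int64(330)), (279, np.int64(290), np.int64(329)), (291, np.int64(290), np.int64(328)), (303, np.int64(300), np.int64(326)), (315, np.int64(300), np.int64(328))]
13.4667 [0.42301848 0.39683992 0.227621  ] [-0.84503603  0.42643775  0.01853956  1.74688402 -0.00967078  0.96272974
  0.70887041]
31.701429669505725
 xyz [-0.2659, 0.0226, -0.0535] rot [-0.25, -0.35, 146.05]
```

Request:
send_rows(motion=[{"rx":0,"ry":0,"rz":7,"x":-0.02,"y":0.002,"z":-0.01,"fingers":0.6},{"rx":0,"ry":0,"rz":14,"x":-0.045,"y":0.004,"z":-0.02,"fingers":0.6},{"rx":0,"ry":0,"rz":21,"x":-0.07,"y":0.006,"z":-0.03,"fingers":0.6},{"rx":0,"ry":0,"rz":28,"x":-0.095,"y":0.008,"z":-0.04,"fingers":0.6},{"rx":0,"ry":0,"rz":35,"x":-0.12,"y":0.01,"z":-0.05,"fingers":0.6},{"rx":0,"ry":0,"rz":42,"x":-0.145,"y":0.012,"z":-0.053,"fingers":0.6},{"rx":0,"ry":0,"rz":49,"x":-0.17,"y":0.014,"z":-0.053,"fingers":0.6},{"rx":0,"ry":0,"rz":56,"x":-0.195,"y":0.016,"z":-0.053,"fingers":0.6},{"rx":0,"ry":0,"rz":63,"x":-0.22,"y":0.018,"z":-0.053,"fingers":0.6},{"rx":0,"ry":0,"rz":70,"x":-0.24,"y":0.02,"z":-0.053,"fingers":0.6},{"rx":0,"ry":0,"rz":77,"x":-0.26,"y":0.022,"z":-0.053,"fingers":0.6},{"rx":0,"ry":0,"rz":84,"x":-0.266,"y":0.023,"z":-0.053,"fingers":0.6}])

```text
time_s: 14.47
position: [0.4346, 0.126, 0.2783]
tool_rot: [1.0, 0.028, 0.001, -0.001]
force: [-0.2, 0.7, 0.8]
finger_gap: 0.0513
```

Run:
```python
from h import *
o=get_obs(); print(o['time_s'],o['position'],o['joint_positions'])
hd=np.radians(31.7); to([.435,.13,.24],hd-np.pi/2)
```

```text
14.4667 [0.43459171 0.12603776 0.27825054] [-0.71878091  0.14560279  0.37569212  2.01194435 -0.06525763  0.9932279
 -0.25583575]
 xyz [0.0006, -0.0039, 0.0383] rot [-0.14, -0.01, 61.47]
```

Request:
send_rows(motion=[{"rx":0,"ry":0,"rz":7,"x":0,"y":-0.004,"z":0.01,"fingers":0.6},{"rx":0,"ry":0,"rz":14,"x":0,"y":-0.004,"z":0.02,"fingers":0.6},{"rx":0,"ry":0,"rz":21,"x":0,"y":-0.004,"z":0.03,"fingers":0.6},{"rx":0,"ry":0,"rz":28,"x":0,"y":-0.004,"z":0.038,"fingers":0.6},{"rx":0,"ry":0,"rz":35,"x":0,"y":-0.004,"z":0.038,"fingers":0.6},{"rx":0,"ry":0,"rz":42,"x":0,"y":-0.004,"z":0.038,"fingers":0.6},{"rx":0,"ry":0,"rz":49,"x":0,"y":-0.004,"z":0.038,"fingers":0.6},{"rx":0,"ry":0,"rz":56,"x":0,"y":-0.004,"z":0.038,"fingers":0.6},{"rx":0,"ry":0,"rz":61.5,"x":0,"y":-0.004,"z":0.038,"fingers":0.6},{"rx":0,"ry":0,"rz":61.5,"x":0,"y":-0.004,"z":0.038,"fingers":0.6}])

```text
time_s: 15.3
position: [0.4336, 0.1296, 0.2391]
tool_rot: [0.872, -0.489, -0.0, 0.0]
force: [-0.6, 0.1, -0.2]
finger_gap: 0.0508
```

Run:
```python
from h import *
p=wrist(); save(p,'w4.png'); o=get_obs(); print(o['time_s'],o['position'],o['joint_positions'])
np.savez('w4.npz',pose=p['pose'],mtx=p['mtx'])
for t in ['shim_grip','shim_tip']:
    r=tip_of(p,t); print(t,[(np.round(k['point'],4).tolist(),round(k['confidence'],2)) for k in r[:2]])
m=silhouettes(p,'shim_grip')
for k in m[:1]:
    M=k['mask'].astype(np.uint8); print(k['confidence'],cv2.minAreaRect(cv2.findNonZero(M)),cv2.boundingRect(M))
```

```text
15.35 [0.43367653 0.12966859 0.23928607] [-0.84025625  0.21049033  0.51698022  2.06160378 -0.13286248  0.90099541
 -1.26636087]
shim_grip [([0.4197, 0.1247, 0.032], 0.63)]
shim_tip [([0.5235, 0.1864, 0.026], 0.9)]
0.88 ((315.37689208984375, 177.5457763671875), (16.775497436523438, 163.2197265625), 1.3971810340881348) (306, 96, 18, 164)
```

View pics/w4.png

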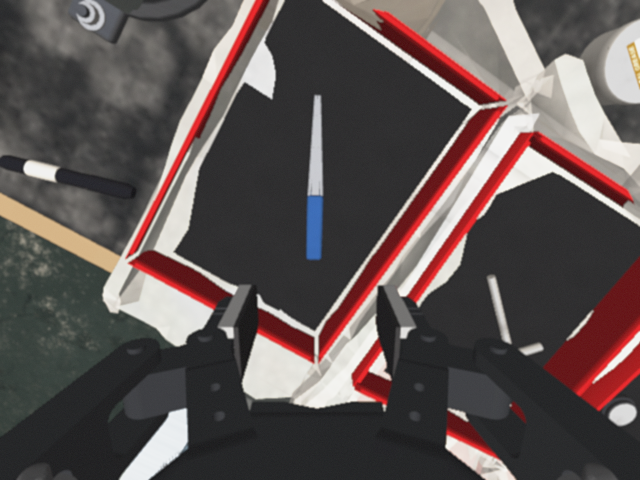

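The shim lies straight in the view, tip at (318,95), handle rows 195 to 260 at column 314, centred between the fingers with the tray walls clear.

Run:
```python
from h import *
d=np.load('w4.npz'); P=d['pose'];K=d['mtx']
def bp(u,v,z):
    r=P[:3,:3]@np.linalg.inv(K)@np.array([u,v,1]); return P[:3,3]+r*(z-P[2,3])/r[2]
a=bp(314,259.5,.046);b=bp(315.3,195,.046);t=bp(318,95.5,.040)
print(a,b,t,np.linalg.norm(a-b),np.linalg.norm(t-(a+b)/2)); e=(t-a)[:2]; hd=np.arctan2(e[1],e[0]); print('hd',np.degrees(hd),np.degrees(np.arctan2(*(t-b)[1::-1])))
c=(a+b)/2; g=np.r_[c[:2]+.002*e/np.linalg.norm(e),.026]; print(g)
to(g+[0,0,.06],hd-np.pi/2); to(g,hd-np.pi/2)
```

```text
[0.39189104 0.10843793 0.046     ] [0.44670777 0.1404766  0.046     ] [0.52182803 0.18368025 0.04      ] 0.06349291856524611 0.11855581293743728
hd 30.07375041522703 29.904347521479252
[0.42103017 0.12545949 0.026     ]
 xyz [-0.003, 0.0136, 0.1538] rot [-0.06, 0.05, 1.73]
 xyz [-0.0029, 0.0137, 0.2138] rot [-0.06, 0.05, 1.73]
```

Request:
send_rows(grip_force=80, motion=[{"rx":0,"ry":0,"rz":1.7,"x":-0.003,"y":0.0137,"z":0.03,"fingers":0.6},{"rx":0,"ry":0,"rz":1.7,"x":-0.003,"y":0.0137,"z":0.07,"fingers":0.6},{"rx":0,"ry":0,"rz":1.7,"x":-0.003,"y":0.0137,"z":0.11,"fingers":0.6},{"rx":0,"ry":0,"rz":1.7,"x":-0.003,"y":0.0137,"z":0.15,"fingers":0.6},{"rx":0,"ry":0,"rz":1.7,"x":-0.003,"y":0.0137,"z":0.18,"fingers":0.6},{"rx":0,"ry":0,"rz":1.7,"x":-0.003,"y":0.0137,"z":0.2,"fingers":0.6},{"rx":0,"ry":0,"rz":1.7,"x":-0.003,"y":0.0137,"z":0.212,"fingers":0.6},{"rx":0,"ry":0,"rz":1.7,"x":-0.003,"y":0.0137,"z":0.2138,"fingers":0.6}])

```text
time_s: 16.17
position: [0.4195, 0.1248, 0.0239]
tool_rot: [0.867, -0.499, -0.001, 0.001]
force: [-0.3, 0.8, -0.3]
finger_gap: 0.0513
```

Run:
```python
from h import *
o=get_obs(); print(o['time_s'],o['position'],o['force'])
to([.42103,.12546,.026],np.radians(30.05)-np.pi/2)
```

```text
16.1667 [0.41948019 0.12479756 0.02387018] [-0.29554115  0.77490185 -0.31424359]
 xyz [0.0002, -0.0017, -0.0021] rot [0.18, 0.09, 0.13]
```

Request:
send_rows(grip_force=80, motion=[{"rx":0,"ry":0,"rz":0,"x":0,"y":-0.0015,"z":-0.002,"fingers":0.6},{"rx":0.1,"ry":0,"rz":0,"x":0,"y":-0.0015,"z":-0.002,"fingers":0.3},{"rx":0.1,"ry":0,"rz":0,"x":0,"y":-0.0015,"z":-0.002,"fingers":0},{"rx":0.1,"ry":0,"rz":0,"x":0,"y":-0.0015,"z":-0.002,"fingers":0},{"rx":0.1,"ry":0,"rz":0,"x":0,"y":-0.0015,"z":-0.002,"fingers":0},{"rx":0.1,"ry":0,"rz":0,"x":0,"y":-0.0015,"z":-0.002,"fingers":0},{"rx":0.1,"ry":0,"rz":0,"x":0,"y":-0.0015,"z":-0.002,"fingers":0}])

```text
time_s: 16.75
position: [0.4215, 0.1259, 0.027]
tool_rot: [0.867, -0.499, -0.0, -0.001]
force: [-1.5, -1.0, 7.9]
finger_gap: 0.0136
```

Run:
```python
from h import *
o=get_obs(); print(o['time_s'],o['position'],o['force'],o['finger_gap'])
to([.42103,.12546,.026],np.radians(30.05)-np.pi/2)
```

```text
16.75 [0.42154945 0.12588713 0.02700487] [-1.51189229 -0.99458355  7.93029465] 0.01359173577920691
 xyz [0.0001, 0.0007, 0.001] rot [-0.05, 0.09, 0.13]
```

Request:
send_rows(grip_force=100, motion=[{"rx":0,"ry":0,"rz":0,"x":0,"y":0,"z":-0.01,"fingers":0},{"rx":0,"ry":0,"rz":0,"x":0,"y":0,"z":-0.03,"fingers":0},{"rx":0,"ry":0,"rz":0,"x":0,"y":0,"z":-0.06,"fingers":0},{"rx":0,"ry":0,"rz":0,"x":0,"y":0,"z":-0.095,"fingers":0},{"rx":0,"ry":0,"rz":0,"x":0,"y":0,"z":-0.13,"fingers":0},{"rx":0,"ry":0,"rz":0,"x":0,"y":0,"z":-0.165,"fingers":0},{"rx":0,"ry":0,"rz":0,"x":0,"y":0,"z":-0.19,"fingers":0},{"rx":0,"ry":0,"rz":0,"x":0,"y":0,"z":-0.2,"fingers":0}])

```text
time_s: 17.42
position: [0.423, 0.1259, 0.2311]
tool_rot: [0.867, -0.499, 0.001, -0.004]
force: [1.4, -0.5, -2.5]
finger_gap: 0.0133
```

Run:
```python
from h import *
o=get_obs(); print(o['time_s'],o['position'],o['force'],o['finger_gap'])
g=V(0,-.2023,.22); print(g); to(g,YAW)
```

```text
17.4167 [0.42295654 0.125914   0.23105443] [ 1.38160861 -0.51054192 -2.51713606] 0.01326804482087857
[0.57071016 0.18626182 0.22      ]
 xyz [0.0221, -0.158, 0.0121] rot [-0.43, -0.08, -57.55]
```

Request:
send_rows(motion=[{"rx":0,"ry":0,"rz":-6,"x":0.002,"y":-0.018,"z":0.001,"fingers":0},{"rx":0,"ry":0,"rz":-12,"x":0.004,"y":-0.036,"z":0.002,"fingers":0},{"rx":0,"ry":0,"rz":-18,"x":0.006,"y":-0.054,"z":0.004,"fingers":0},{"rx":0,"ry":0,"rz":-24,"x":0.008,"y":-0.072,"z":0.006,"fingers":0},{"rx":0,"ry":0,"rz":-30,"x":0.011,"y":-0.09,"z":0.008,"fingers":0},{"rx":0,"ry":0,"rz":-36,"x":0.014,"y":-0.108,"z":0.01,"fingers":0},{"rx":0,"ry":0,"rz":-42,"x":0.017,"y":-0.126,"z":0.012,"fingers":0},{"rx":0,"ry":0,"rz":-48,"x":0.02,"y":-0.144,"z":0.012,"fingers":0},{"rx":0,"ry":0,"rz":-53,"x":0.022,"y":-0.154,"z":0.012,"fingers":0},{"rx":0,"ry":0,"rz":-57.5,"x":0.022,"y":-0.158,"z":0.012,"fingers":0},{"rx":-0.2,"ry":0,"rz":-57.5,"x":0.022,"y":-0.158,"z":0.012,"fingers":0},{"rx":-0.2,"ry":0,"rz":-57.5,"x":0.022,"y":-0.158,"z":0.012,"fingers":0}])

```text
time_s: 18.42
position: [0.5699, 0.1862, 0.2196]
tool_rot: [1.0, -0.021, 0.001, -0.001]
force: [-0.6, -0.5, -0.6]
finger_gap: 0.0136
```

Run:
```python
from h import *
p=wrist(); save(p,'w5.png'); o=get_obs(); print(o['time_s'],o['position'],o['force'],o['finger_gap'])
np.savez('w5.npz',pose=p['pose'],mtx=p['mtx'])
for t in ['shim_tip','shim_grip','jaw_free_end','vise','vise_jaw']:
    r=tip_of(p,t); print(t,[(np.round(k['point'],4).tolist(),round(k['confidence'],2)) for k in r[:2]])
for n,x in (('fixjaw r/l',.005),('mov',-.005)): print(n,uv(p,V(x,-.06,.165)),uv(p,V(x,.06,.165)))
to(V(0,-.2023,.1415),YAW)
```

```text
18.4667 [0.56979458 0.18606167 0.21967492] [-0.97718595 -0.46523772 -1.66686357] 0.01354075621079243
shim_tip []
shim_grip [([0.5745, 0.1839, 0.2233], 0.78)]
jaw_free_end []
vise []
vise_jaw []
fixjaw r/l [328.  -26.8] [ 330.3 -416.8]
mov [306.  -26.8] [ 302.4 -416.8]
 xyz [0.0002, 0.0002, 0.0787] rot [-0.15, -0.17, -0.08]
```

View pics/w5.png

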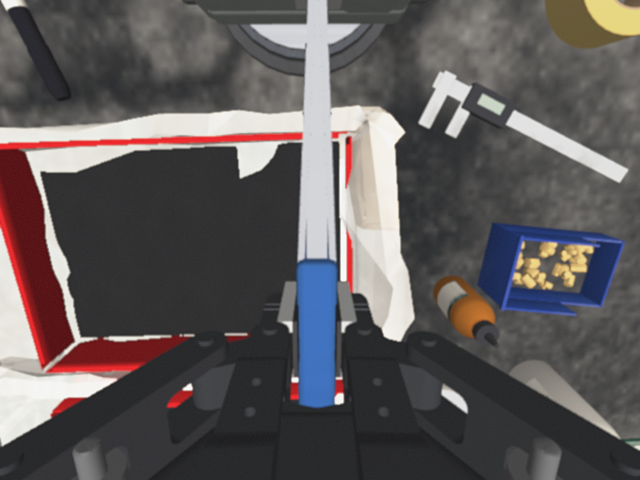

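The shim is gripped straight, with its blade along column ~317, in line with the projected jaw gap centre (317). I'll lower to insertion height, still outside the jaws.

Request:
send_rows(motion=[{"rx":-0.15,"ry":-0.15,"rz":0,"x":0,"y":0,"z":0.025,"fingers":0},{"rx":-0.15,"ry":-0.15,"rz":0,"x":0,"y":0,"z":0.05,"fingers":0},{"rx":-0.15,"ry":-0.15,"rz":0,"x":0,"y":0,"z":0.07,"fingers":0},{"rx":-0.15,"ry":-0.15,"rz":0,"x":0,"y":0,"z":0.078,"fingers":0},{"rx":-0.15,"ry":-0.15,"rz":0,"x":0,"y":0,"z":0.0787,"fingers":0},{"rx":-0.15,"ry":-0.15,"rz":0,"x":0,"y":0,"z":0.0787,"fingers":0}])

```text
time_s: 19.22
position: [0.5708, 0.1865, 0.1419]
tool_rot: [1.0, -0.021, 0.0, 0.0]
force: [0.3, 0.2, -0.4]
finger_gap: 0.0133
```

Run:
```python
from h import *
p=wrist(); s=get_image('scene'); q=get_image('top'); o=get_obs(); print(o['time_s'],o['position'],o['force'],o['finger_gap'])
for n,c in (('w',p),('s',s),('t',q)):
  for t in ['shim_tip','shim_grip','jaw_free_end']:
    r=tip_of(c,t); print(n,t,[(np.round(k['point'],4).tolist(),round(k['confidence'],2)) for k in r[:2]])
T=V(0,-.085,.1415); print('exp tip',T)
to(V(0,-.2023,.1415),YAW)
print('tip',uv(s,T),'blade root',uv(s,V(0,-.175,.1415)),'blade lower tip/upper tip',uv(s,T-[0,0,.013]),uv(s,T+[0,0,.013]),'handle top back',uv(s,V(0,-.237,.1605)),'handle top front',uv(s,V(0,-.173,.1605)))
print('jaw mid top r',uv(s,V(0,-.06,.165)),uv(s,V(0,-.06,.118)))
im=cv2.cvtColor(s['pixels'],cv2.COLOR_RGB2BGR)
x,y=uv(s,V(0,-.13,.14)).astype(int); print(x,y)
cv2.imwrite('pics/s3.png',cv2.resize(im[y-60:y+60,x-80:x+80],None,fx=5,fy=5,interpolation=cv2.INTER_CUBIC))
```

```text
19.3667 [0.57158784 0.18680164 0.14296788] [ 0.67807857 -0.26615274 -1.55412463] 0.013452129739464778
w shim_tip []
w shim_grip [([0.5721, 0.1822, 0.1496], 0.66)]
w jaw_free_end []
s shim_tip [([0.5774, 0.3018, 0.1441], 0.72), ([0.577, 0.385, -0.0037], 0.26)]
s shim_grip [([0.5723, 0.1826, 0.1429], 0.63)]
s jaw_free_end [([0.5772, 0.3254, 0.1418], 0.73), ([0.5808, 0.4172, 0.1175], 0.73)]
t shim_tip [([0.573, 0.302, 0.1419], 0.6), ([0.6921, -0.0443, 0.0002], 0.2)]
t shim_grip [([0.571, 0.1817, 0.145], 0.5), ([0.5727, 0.3255, 0.14], 0.29)]
t jaw_free_end [([0.574, 0.3303, 0.1419], 0.6), ([0.5818, 0.4208, 0.117], 0.49)]
exp tip [0.57540091 0.30346799 0.1415    ]
 xyz [0.0002, 0.0002, 0.0001] rot [-0.0, -0.02, -0.08]
tip [407.7 177.1] blade root [385.3 201.2] blade lower tip/upper tip [406.8 180.4] [408.6 173.8] handle top back [369.9 214.1] handle top front [386.9 195.9]
jaw mid top r [415.4 164.6] [412.  176.7]
396 189
```

View pics/s3.png

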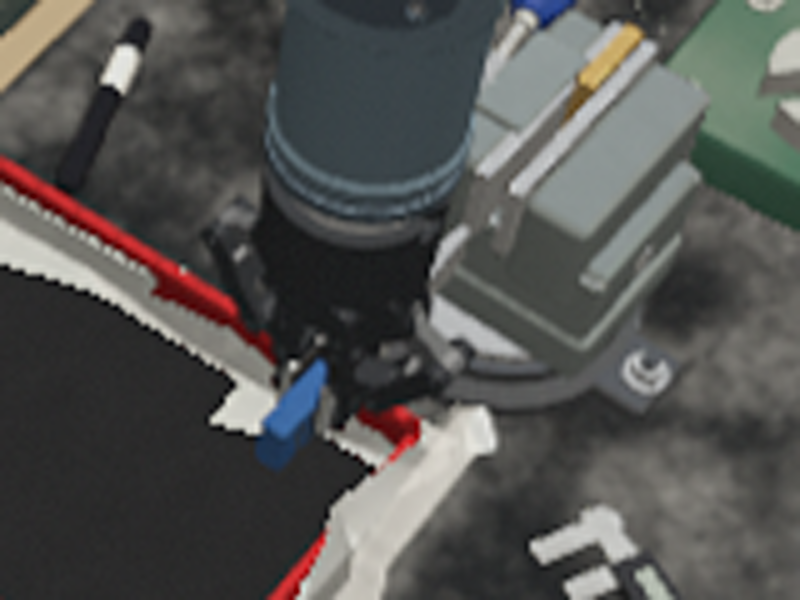

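The scene crop shows the plate snug between the jaws and the shim handle held level. The two cameras' tip estimates match my figure within ~3 mm, so I'll insert.

Request:
send_rows(motion=[{"rx":0,"ry":0,"rz":0,"x":0,"y":-0.008,"z":0,"fingers":0},{"rx":0,"ry":0,"rz":0,"x":0,"y":-0.016,"z":0,"fingers":0},{"rx":0,"ry":0,"rz":0,"x":0,"y":-0.024,"z":0,"fingers":0},{"rx":0,"ry":0,"rz":0,"x":0,"y":-0.03,"z":0,"fingers":0},{"rx":0,"ry":0,"rz":0,"x":0,"y":-0.036,"z":0,"fingers":0},{"rx":0,"ry":0,"rz":0,"x":0,"y":-0.042,"z":0,"fingers":0},{"rx":0,"ry":0,"rz":0,"x":0,"y":-0.046,"z":0,"fingers":0},{"rx":0,"ry":0,"rz":0,"x":0,"y":-0.046,"z":0,"fingers":0}])

```text
time_s: 20.48
position: [0.5723, 0.2339, 0.1415]
tool_rot: [1.0, -0.02, 0.0, -0.0]
force: [0.6, 0.2, -0.9]
finger_gap: 0.013
```

```bash
cat > ins.py <<'E'
from h import *
o=get_obs(); q=o['position']; v=q[:2]-ORG; f=o['force']
print(o['time_s'],'vise x',round(v@EX,4),'tip y',round(v@EY+.1173,4),'z',q[2],'F vise',np.round([f[:2]@EX,f[:2]@EY,f[2]],1),'M',np.round(o['wrist_torque'],2),o['finger_gap'])
to(V(0,v@EY,.1415),YAW)
E
python3 ins.py
python3 - <<'E'
from h import *
p=wrist(); save(p,'w6.png')
for n,x in (('fix',.005),('mov',-.0048)): print(n,[uv(p,V(x,y,.165)) for y in (-.06,-.03,0)])
for t in ['shim_tip','shim_grip','jaw_free_end','work']:
    r=tip_of(p,t); print(t,[(np.round(k['point'],4).tolist(),round(k['confidence'],2)) for k in r[:2]])
E
```

```text
20.4833 vise x -0.0003 tip y -0.0373 z 0.14148948036912237 F vise [ 0.6  0.2 -0.9] M [-0.   -0.07  0.03] 0.012955734309075819
 xyz [0.0003, 0.0, -0.0] rot [-0.04, -0.01, 0.01]
fix [array([335.5,  51.6]), array([337.3, -78.3]), array([ 339.6, -234.7])]
mov [array([300.4,  51.5]), array([299. , -78.4]), array([ 297.3, -234.8])]
shim_tip []
shim_grip [([0.5728, 0.2315, 0.1447], 0.56)]
jaw_free_end [([0.58, 0.3258, 0.141], 0.74)]
work []
```

View pics/w6.png

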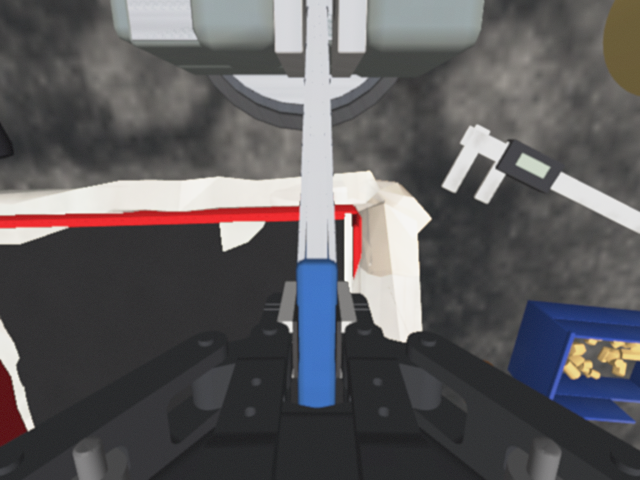

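The blade is in the gap (jaw edges about 303 and 338, blade 306 to 330 at row 51) and sits a little left of centre. I'll measure that numerically.

Run:
```python
from h import *
im=cv2.imread('pics/w6.png')
for v in (10,40,90,130):
    print(v,' '.join(map(str,im[v,296:346].mean(1).astype(int))))
p=wrist()
print([uv(p,V(.0003*0-.0003,y,.1545)) for y in (-.13,-.09,-.06,-.05)], p['mtx'][0,2])
```

```text
10 213 213 213 214 214 197 145 98 82 78 88 138 193 213 215 213 213 213 214 214 214 214 213 213 214 214 213 214 215 214 189 148 166 202 215 200 143 84 67 79 90 100 142 191 216 216 216 217 217 217
40 213 213 212 214 213 199 155 111 96 115 163 202 215 214 214 212 213 212 214 215 213 214 214 213 214 214 213 213 213 214 214 206 178 155 148 129 103 88 89 88 90 121 175 205 215 217 216 216 217 217
90 214 215 213 214 215 214 215 214 214 214 214 214 214 214 214 215 215 214 215 214 214 216 215 215 214 215 215 214 214 214 215 214 214 215 215 214 215 215 214 215 215 215 214 215 214 215 215 215 215 215
130 102 100 97 93 86 90 137 195 217 216 214 215 215 214 215 215 216 215 215 215 215 215 215 215 216 214 215 214 214 214 214 214 215 216 203 158 110 92 92 96 97 97 98 99 99 98 100 100 99 100
[array([315.2, 265.8]), array([314.9, 152.2]), array([314.6,  51.5]), array([314.5,  14.3])] 316.5573584059847
```

Request:
send_rows(motion=[{"rx":0,"ry":0,"rz":0,"x":0.0011,"y":0,"z":0,"fingers":0},{"rx":0,"ry":0,"rz":0,"x":0.0011,"y":-0.004,"z":0,"fingers":0},{"rx":0,"ry":0,"rz":0,"x":0.0011,"y":-0.008,"z":0,"fingers":0},{"rx":0,"ry":0,"rz":0,"x":0.0011,"y":-0.012,"z":0,"fingers":0},{"rx":0,"ry":0,"rz":0,"x":0.0011,"y":-0.016,"z":0,"fingers":0},{"rx":0,"ry":0,"rz":0,"x":0.0011,"y":-0.016,"z":0,"fingers":0}])

```text
time_s: 21.28
position: [0.5741, 0.2496, 0.1415]
tool_rot: [1.0, -0.02, 0.0, -0.0]
force: [-0.5, 0.7, -1.9]
finger_gap: 0.0135
```

```bash
python3 ins.py
```

```text
21.2833 vise x 0.0008 tip y -0.0216 z 0.1415428822033531 F vise [-0.5  0.7 -1.9] M [ 0.01 -0.07 -0.01] 0.013504129197192249
 xyz [-0.0008, 0.0, 0.0] rot [-0.04, -0.02, -0.03]
```

Request:
send_rows(motion=[{"rx":0,"ry":0,"rz":0,"x":0,"y":-0.002,"z":0,"fingers":0},{"rx":0,"ry":0,"rz":0,"x":0,"y":-0.004,"z":0,"fingers":0},{"rx":0,"ry":0,"rz":0,"x":0,"y":-0.006,"z":0,"fingers":0},{"rx":0,"ry":0,"rz":0,"x":0,"y":-0.008,"z":0,"fingers":0},{"rx":0,"ry":0,"rz":0,"x":0,"y":-0.008,"z":0,"fingers":0}])

```text
time_s: 21.7
position: [0.5743, 0.2582, 0.1415]
tool_rot: [1.0, -0.02, 0.0, -0.0]
force: [-1.0, 1.0, -1.3]
finger_gap: 0.0134
```

```bash
python3 ins.py
```

```text
21.7 vise x 0.0007 tip y -0.013 z 0.14149219216778505 F vise [-1.   1.  -1.3] M [0.04 0.11 0.07] 0.01341580363743225
 xyz [-0.0007, -0.0, -0.0] rot [-0.05, -0.01, 0.0]
```

Request:
send_rows(motion=[{"rx":0,"ry":0,"rz":0,"x":0,"y":-0.001,"z":0,"fingers":0},{"rx":0,"ry":0,"rz":0,"x":0,"y":-0.002,"z":0,"fingers":0},{"rx":0,"ry":0,"rz":0,"x":0,"y":-0.003,"z":0,"fingers":0},{"rx":0,"ry":0,"rz":0,"x":0,"y":-0.004,"z":0,"fingers":0},{"rx":0,"ry":0,"rz":0,"x":0,"y":-0.004,"z":0,"fingers":0}])

```text
time_s: 22.12
position: [0.5743, 0.262, 0.1414]
tool_rot: [1.0, -0.02, -0.0, -0.0]
force: [-1.2, -1.0, -1.9]
finger_gap: 0.0133
```

```bash
python3 ins.py
```

```text
22.1167 vise x 0.0006 tip y -0.0092 z 0.14140133823413623 F vise [-1.2 -1.  -1.9] M [-0.21  0.11  0.02] 0.013306181396045114
 xyz [-0.0006, -0.0, -0.0001] rot [-0.03, 0.01, 0.0]
```

Request:
send_rows(motion=[{"rx":0,"ry":0,"rz":0,"x":0,"y":-0.001,"z":0,"fingers":0},{"rx":0,"ry":0,"rz":0,"x":0,"y":-0.002,"z":0,"fingers":0},{"rx":0,"ry":0,"rz":0,"x":0,"y":-0.003,"z":0,"fingers":0},{"rx":0,"ry":0,"rz":0,"x":0,"y":-0.003,"z":0,"fingers":0}])

```text
time_s: 22.45
position: [0.5743, 0.2631, 0.1412]
tool_rot: [1.0, -0.02, -0.001, 0.001]
force: [-0.7, -4.8, -1.0]
finger_gap: 0.0134
```

```bash
python3 ins.py
```

```text
22.45 vise x 0.0005 tip y -0.0081 z 0.14115644100182792 F vise [-0.5 -4.8 -1. ] M [-1.11  0.34  0.1 ] 0.013416322212616993
 xyz [-0.0005, 0.0, -0.0003] rot [0.12, 0.06, -0.06]
```

Resistance begins at ~52 mm inside, as the taper predicts. A little more steady push will seat it snugly.

Request:
send_rows(motion=[{"rx":0,"ry":0,"rz":0,"x":0,"y":-0.003,"z":0,"fingers":0},{"rx":0,"ry":0,"rz":0,"x":0,"y":-0.004,"z":0,"fingers":0},{"rx":0,"ry":0,"rz":0,"x":0,"y":-0.005,"z":0,"fingers":0},{"rx":0,"ry":0,"rz":0,"x":0,"y":-0.006,"z":0,"fingers":0},{"rx":0,"ry":0,"rz":0,"x":0,"y":-0.006,"z":0,"fingers":0}])

```text
time_s: 22.87
position: [0.5743, 0.2641, 0.1408]
tool_rot: [1.0, -0.022, -0.002, 0.004]
force: [-4.1, -11.9, 2.9]
finger_gap: 0.013
```

```bash
python3 ins.py
```

```text
22.8667 vise x 0.0005 tip y -0.007 z 0.14081336947990813 F vise [ -3.6 -12.1   2.9] M [-2.28  0.71  0.17] 0.01303745285578688
 xyz [-0.0005, 0.0, -0.0007] rot [0.49, 0.19, -0.21]
```

Request:
send_rows(motion=[{"rx":0.3,"ry":0,"rz":0,"x":0,"y":-0.006,"z":-0.0007,"fingers":0},{"rx":0.3,"ry":0,"rz":0,"x":0,"y":-0.006,"z":-0.0007,"fingers":0},{"rx":0.3,"ry":0,"rz":0,"x":0,"y":-0.006,"z":-0.0007,"fingers":0},{"rx":0.3,"ry":0,"rz":0,"x":0,"y":-0.006,"z":-0.0007,"fingers":0}])

```text
time_s: 23.2
position: [0.5741, 0.2643, 0.1409]
tool_rot: [1.0, -0.023, -0.003, 0.005]
force: [-3.2, -13.3, 2.9]
finger_gap: 0.0134
```

```bash
python3 ins.py
python3 - <<'E'
from h import *
s=get_image('scene'); q=get_image('top')
for n,c in (('s',s),('t',q)):
  for t in ['crank_grip_point','vise_jaw','work','shim_tip','shim_grip','oil_bottle','hex_key','marker_pen']:
    r=tip_of(c,t); print(n,t,[(np.round(k['point'],4).tolist(),round(k['confidence'],2)) for k in r[:1]])
for th in (6.05,6.14,6.45): print(th,grip(th)+[0,0,.011],uv(q,grip(th)+[0,0,.011]))
print('jaw',V(-.0048,0,0))
E
python3 ins.py
```

```text
23.2 vise x 0.0003 tip y -0.0069 z 0.14093708968052568 F vise [ -2.6 -13.5   2.9] M [-2.69  0.79  0.23] 0.013401507113512182
 xyz [-0.0003, 0.0, -0.0006] rot [0.62, 0.34, -0.4]
s crank_grip_point [([0.423, 0.3995, 0.1347], 0.59)]
s vise_jaw [([0.3222, 0.3589, -0.003], 0.17)]
s work [([0.579, 0.4167, 0.114], 0.62)]
s shim_tip []
s shim_grip [([0.5732, 0.258, 0.1468], 0.6)]
s oil_bottle [([0.7133, 0.0879, 0.0013], 0.75)]
s hex_key [([0.4435, -0.126, 0.0103], 0.7)]
s marker_pen [([0.3256, 0.3597, -0.0017], 0.48)]
t crank_grip_point [([0.422, 0.4049, 0.1325], 0.5)]
t vise_jaw [([0.5742, 0.3887, 0.0034], 0.67)]
t work [([0.5794, 0.4219, 0.1149], 0.39)]
t shim_tip []
t shim_grip [([0.573, 0.2625, 0.1447], 0.44)]
t oil_bottle [([0.7098, 0.0894, -0.0015], 0.75)]
t hex_key [([0.4414, -0.1248, 0.0151], 0.44)]
t marker_pen [([0.5152, -0.3587, 0.017], 0.54)]
6.05 [0.42129601 0.40395403 0.13391741] [185.1 285. ]
6.14 [0.42115464 0.40042161 0.13459066] [186.4 285. ]
6.45 [0.42066079 0.38808194 0.13444475] [191.  285.1]
jaw [0.57400384 0.38859195 0.        ]
24.1 vise x 0.0003 tip y -0.0069 z 0.1409279922885322 F vise [ -4.1 -12.3   3.2] M [-2.65  0.74  0.26] 0.013204522948444805
 xyz [-0.0003, 0.0, -0.0006] rot [0.62, 0.35, -0.4]
```

```bash
python3 -c "
from rig import *
print(finish_job())"
```

```text
the job is handed in; nothing more can be done
None
```

The job is handed in. The vise is clamped on the brass plate, though the crank came to rest short of its stop. The shim is held between the jaws from the free right end.

- **Clamping:** I cranked clockwise to the stop twice. Both times about 46 N at the grip ended at the same point, near 6.45 to 6.5 rad. The elastic plate then pushed the crank back against its friction, to about 6.13 to 6.15 rad in the wrist camera. The scene and top cameras at the end put it around 6.0 to 6.15. That is close to, and I believe just past, first contact at 6.05. The plate looked snug in the scene picture before I inserted the shim.
- **Shim:** I slid it in slowly, thin end first, until resistance started about 52 mm inside the jaws. At hand-in the push was a steady 12 to 13 N with about 53 mm inside. The tip was about 17 mm short of the plate, and the lower edge about 10 mm above the bed. The hand was within about 0.7° of level and the shim was held at 100 N. Side force was only about 4 N, which fits contact on both jaws, but I had no camera view of the contact itself.
- **Bystanders:** The oil bottle and hex key showed where they started in both cameras. For the marker pen, the scene camera showed it unmoved, while the top camera's reading was clearly the keypad instead. I did not re-check the tin, keypad or capsule; the arm never went near them.
- **Limits:** The robot's clock read 24.1 s of the 54 s allowed. The highest wrist force I read was about 60 N, against the limit of 120 N.

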